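Cull misshapen copper handles and load the hand-over slide

TASK

Draw the hand-over slide by its red grip post all the way to its loading end (yellow stop) and, with it standing there, hang every sound copper handle square across the raised rail, its bar resting on the rail about midway between its feet, which hang on either side. Put every misshapen handle (kinked, too short, or with an ear plate missing) in the grey scrap tray, and when all the sound ones hang, push the loaded slide right back to its hand-over end (green stop) so that they stay on. Leave the hammer, the mug and the bottle where they are.

Things in the scene. Friction and masses are not known exactly. Their poses are not given: they have to be found in the camera images.
- sound1_bar (a point): A sound copper handle. May be absent. Copper bridge handle on two feet: straight bar 130 long, 16 wide, 26 high, underside 20 above the soles; end posts 16 x 16 (98 clear between), each with a riveted ear plate 36 across, 6 thick. 0.25 kg, a third more or less. Point: middle of the bar, half-way up, 33 above the soles; x along the bar, z up.
- sound2_bar (a point): A sound copper handle. May be absent. Copper bridge handle on two feet: straight bar 130 long, 16 wide, 26 high, underside 20 above the soles; end posts 16 x 16 (98 clear between), each with a riveted ear plate 36 across, 6 thick. 0.25 kg, a third more or less. Point: middle of the bar, half-way up, 33 above the soles; x along the bar, z up.
- sound3_bar (a point): A sound copper handle. May be absent. Copper bridge handle on two feet: straight bar 130 long, 16 wide, 26 high, underside 20 above the soles; end posts 16 x 16 (98 clear between), each with a riveted ear plate 36 across, 6 thick. 0.25 kg, a third more or less. Point: middle of the bar, half-way up, 33 above the soles; x along the bar, z up.
- sound4_bar (a point): A sound copper handle. May be absent. Copper bridge handle on two feet: straight bar 130 long, 16 wide, 26 high, underside 20 above the soles; end posts 16 x 16 (98 clear between), each with a riveted ear plate 36 across, 6 thick. 0.25 kg, a third more or less. Point: middle of the bar, half-way up, 33 above the soles; x along the bar, z up.
- bent_bar (a point): Misshapen handle: bar kinked sideways at its middle by 40 degrees (a shallow V from above, both ends to its -y side). May be absent. Else as the sound ones. Point: at the kink, half-way up the bar, 33 above the soles; x parallel to the line joining the feet, z up; can be gripped there, closing along y.
- short_bar (a point): Misshapen handle: only 90 long. May be absent. Else as the sound ones. Point: middle of the bar half-way up, 33 above the soles; x along the bar, z up.
- chipped_bar (a point): Misshapen handle, 130 long: the foot at its -x end has lost its ear plate and is a bare 16 x 16 post. May be absent. Else as the sound ones. Point: middle of the bar half-way up, 33 above the soles; x along the bar, z up.
- carriage (a joint): Carriage (blue plate, raised steel rail, red grip post) on the fixed track of the hand-over slide. 0 = hand-over end (green stop side), 0.14 m = loading end (yellow stop side); growing values move it along rail_mid's +y. About 3 N of friction; it stays where left.
- rail_mid (a point): Middle of the top face of the carriage's hanging rail: level steel bar 24 wide (x), 270 long (y, the sliding direction), 16 high, top 90 above the bench, a post at each end. A hung handle lies across it, bar underside on the rail, its point 13 above this one; room for four side by side. Fingers reaching below the bar's underside strike the rail.
- carriage_grip (a point): Red upright grip post of the carriage, 20 x 20, top 120 above the bench; point on its axis 15 below the top, 188 from rail_mid along +y. Axes as rail_mid.
- scrap_tray_in (a point): Centre of the inner floor of the fixed grey scrap tray: floor 4 above the bench, inside 202 (x) by 172 (y), walls 4 thick, rim 50 above the bench.
- mallet: A hand hammer lying on the bench, bystander; origin below its middle.
- cup: A copper mug, 80 across and 90 high, bystander; origin at the centre of its foot.
- polish: A blue polish bottle, 60 across and 130 high, bystander; origin at the centre of its foot.
Mind the look-alikes: they are no part of the job. Leave any pink or purple look-alike of the part that bears sound3_bar alone. Leave any black look-alike of the part that bears sound4_bar alone.

How it is judged (in metres and radians):
On the way, in this order (a step that is already met when the one before it is completed fails the run):
1. the slide has been drawn to its loading end (value of joint carriage above 0.13 m), for 0.2 s.
2. every sound handle hangs across the rail, let go, with the slide still at its loading end (x of sound1_bar in the frame of rail_mid between -0.03 and 0.03 m and y of sound1_bar in the frame of rail_mid between -0.135 and 0.135 m and z of sound1_bar in the frame of rail_mid between 0.006 and 0.02 m and angle between each of sound1_bar, sound2_bar, sound3_bar, sound4_bar's own z axis and vertical below 0.15 rad and angle between the x axis of each of sound1_bar, sound2_bar, sound3_bar, sound4_bar and the x axis of rail_mid, either way round below 0.35 rad and x of sound2_bar in the frame of rail_mid between -0.03 and 0.03 m and y of sound2_bar in the frame of rail_mid between -0.135 and 0.135 m and z of sound2_bar in the frame of rail_mid between 0.006 and 0.02 m and x of sound3_bar in the frame of rail_mid between -0.03 and 0.03 m and y of sound3_bar in the frame of rail_mid between -0.135 and 0.135 m and z of sound3_bar in the frame of rail_mid between 0.006 and 0.02 m and x of sound4_bar in the frame of rail_mid between -0.03 and 0.03 m and y of sound4_bar in the frame of rail_mid between -0.135 and 0.135 m and z of sound4_bar in the frame of rail_mid between 0.006 and 0.02 m and contact force between each of sound1, sound2, sound3, sound4 and the fingers below 0.1 N and value of joint carriage above 0.12 m), for 0.3 s.
At the end, for the whole second after the job is handed in: The slide is within 10 mm of its hand-over end; every sound handle hangs at rest on the rail, upright within 0.15 rad, square across it within 0.35 rad, its middle within 30 mm of the rail's centre line and over the rail's length; every misshapen handle lies at rest inside the scrap tray (x of sound1_bar in the frame of rail_mid between -0.03 and 0.03 m and y of sound1_bar in the frame of rail_mid between -0.135 and 0.135 m and z of sound1_bar in the frame of rail_mid between 0.006 and 0.02 m and angle between each of sound1_bar, sound2_bar, sound3_bar, sound4_bar's own z axis and vertical below 0.15 rad and angle between the x axis of each of sound1_bar, sound2_bar, sound3_bar, sound4_bar and the x axis of rail_mid, either way round below 0.35 rad and x of sound2_bar in the frame of rail_mid between -0.03 and 0.03 m and y of sound2_bar in the frame of rail_mid between -0.135 and 0.135 m and z of sound2_bar in the frame of rail_mid between 0.006 and 0.02 m and x of sound3_bar in the frame of rail_mid between -0.03 and 0.03 m and y of sound3_bar in the frame of rail_mid between -0.135 and 0.135 m and z of sound3_bar in the frame of rail_mid between 0.006 and 0.02 m and x of sound4_bar in the frame of rail_mid between -0.03 and 0.03 m and y of sound4_bar in the frame of rail_mid between -0.135 and 0.135 m and z of sound4_bar in the frame of rail_mid between 0.006 and 0.02 m and x of bent_bar in the frame of scrap_tray_in between -0.09 and 0.09 m and y of bent_bar in the frame of scrap_tray_in between -0.075 and 0.075 m and z of each of bent_bar, short_bar, chipped_bar in the frame of scrap_tray_in below 0.08 m and x of short_bar in the frame of scrap_tray_in between -0.09 and 0.09 m and y of short_bar in the frame of scrap_tray_in between -0.075 and 0.075 m and x of chipped_bar in the frame of scrap_tray_in between -0.09 and 0.09 m and y of chipped_bar in the frame of scrap_tray_in between -0.075 and 0.075 m and linear speed of each of sound1, sound2, sound3, sound4, bent, short, chipped below 0.03 m/s and value of joint carriage below 0.01 m); the robot touches nothing.
It fails at once if the hammer is disturbed (moved more than 30 mm or knocked over) (distance of mallet from where it was at the start of the episode above 0.03 m).
It fails at once if the mug is disturbed (moved more than 30 mm or knocked over) (distance of cup from where it was at the start of the episode above 0.03 m or angle between cup's own z axis and vertical above 0.5 rad).
It fails at once if the bottle is disturbed (moved more than 30 mm or knocked over) (distance of polish from where it was at the start of the episode above 0.03 m or angle between polish's own z axis and vertical above 0.5 rad).
Of sound1, sound2, sound3, sound4 only 3 to 4 are there at a start; the rules pass over those that are not, and their reading is None.
Of bent, short, chipped only 2 to 3 are there at a start; the rules pass over those that are not, and their reading is None.
At some moment in a run one of bent, short, chipped may be knocked a few centimetres aside while the robot is not near it.
Once in a run the grip may slacken for a moment while it holds something.
It also fails if it takes over 210 s, if anything falls off the work surface, if the arm or the gripper's body presses on something with over 40 N, if the wrist force passes 120 N, or if a joint passes its speed limit or range.

ROBOT

A 7-joint arm with a two-finger parallel gripper is mounted at the origin on the work surface. World frame = base frame: x ahead of the robot, y to its left, z up, the work surface at z = 0. Lengths are in mm, angles in rad, forces in N, time in s.
With the tool pointing down it reaches from about 425 to 950 mm from the base axis. Payload 4.7 kg.
Tool frame: the origin (TCP) lies between the finger pads; the fingertips stand robot.tips_ahead ahead of it and the grasp point (between the pads) lies 11 mm behind it (robot.tips_ahead is the distance from the TCP to the fingertips, in mm); z points along the fingers, y is the direction in which the jaws open and shut (so a half turn about z gives the same grasp; the last joint's range is limited). The gripper opens to 87 mm and grips with 3 to 60 N. Pads are 19 mm wide; open, the fingers measure 117 mm over their backs; the gripper's body (75 mm by 190 mm) begins 51 mm behind the grasp point.
Start: joints at [1.197, 0.469, -0.049, 1.532, 0.024, 1.141, -0.082], TCP at [228.202, -635.273, 230.573] pointing down, gripper open.
Joint ranges: [-2.59, 2.59], [-0.33, 1.99], [-1.39, 1.29], [0.1, 2.45], [-1.04, 4.18], [0.21, 1.99], [-2.66, 2.66]. Speed limits (rad/s): [2.57, 2.57, 3.14, 3.14, 3.14, 3.14, 3.14].

INTERFACE

Orientations are given as a 3x3 rotation matrix whose columns are the frame's x, y, z axes.
In Python, from rig import robot gives the robot as it stands.
- The arm moves only by the tool move_arm, never from a script. Its argument "moves" is a list of rows, each a list of 3 entries, a list of its own where there are three numbers: the shift along the tool's x, y, z in m, then the turn about the tool's z in rad, then the finger opening in m, from 0 to 0.087. A call has 1 to 8 rows; each row is the pose to reach, as a shift and turn from the pose measured when the call began, along the tool's axes at that moment; what a row does not reach only later rows make up. A row lasts 1/10 s, in which the tool goes at most 50 mm and 8.59 degrees, less where a joint would pass 70% of its speed; a pose out of reach is approached as far as the arm can. A call with a gripper value outside its range is refused whole. The fingers move at their own pace and stop on an object; "force" is the grip in N (left out, the last holds). Time passes only in rows, so rows that repeat a pose let the fingers close. It gives the time, the measured TCP pose, the force and the opening at its end, in the units of the state.
- robot.get_obs(): the state, without advancing time (a new reading comes with each control period).
- robot.get_image(name): name is "scene" or "top" or "wrist"; returns a dict with "pixels" (400x640x3 uint8, red, green, blue), "range_z" (400x640 float32, mm along the optical axis (not along the pixel's ray), 0 where there is no reading), "fov_y" (degrees; the focal length in pixels is half the picture's height over the tangent of half this angle, whatever the lens; pixels are square), "cx", "cy" (the principal point, pixels), "R" (3x3) and "t" (3): a world point X has camera coordinates R X + t. Camera axes: x right, y down, z forward; pixel columns grow to the right and rows downward; lengths in mm; the calibration is good to about 2 mm. A picture is of the moment at which its call begins.
- robot.hand_in(): hands the job in, once; it reports no verdict.
Trained networks look in a picture, given as the dict that the camera call returned (one of the last four; its "shot" number tells which), for a name from the list of things; names that differ only in an ending like _2 or _b are one class to them, and where a whole thing is asked for, a point or a joint stands for the part that bears it (a point fixed in the world has none). Each returns a list of dicts, best first, with "confidence" (0 to 1); they miss things now and then, are a little off and sometimes report something else, mostly with a low value. They report only what shows in the picture. A call takes as long as a camera call. They do not tell look-alikes from the thing itself.
- robot.find_in(picture, thing): "position" ([column, row] as shares, 0 to 1, of the picture: columns of its width, rows of its height, amid what is visible of it).
- robot.outline_of(picture, thing): "region" (400x640 bool, what is visible of it) and "position" ([column, row] as shares, 0 to 1, of the picture: columns of its width, rows of its height, amid what is visible of it).
- robot.landmark_of(picture, thing): "position" ([column, row] as shares, 0 to 1, of the picture: columns of its width, rows of its height: a listed point, or the origin of a listed thing).
The state is a dict: "t": time; "qpos": joint angles; "joint_vel": joint speeds; "tau": joint torques, N m; "eef_pos": TCP position; "tool_rot": TCP orientation; "contact_force": force on the tool from outside, world axes, zero at the start; "ft_torque": the same for the moment, N m; "grip_width": opening from 0.0 (shut) to 1.0 (fully open).
Only numpy, scipy, OpenCV 4.12 (cv2) and the standard library are available. Lean on these libraries where they do the work, as an engineer would, in place of code of your own. Each camera call takes 0.05 s, during which the arm holds its last target. There are 200 camera calls.

## Working session

There is one attempt and no reset: what is moved stays moved. The work goes in short steps, Python scripts to look and compute and a tool call to move; the robot and the scene stay as the last step left them, time stands still between calls to the robot, and variables do not carry over. Pictures are saved under pics/ and viewed, about 12 in all and at most 16, crops included, and the job is handed in when it is done.

Besides the shell and the picture viewer there is one more tool, called after ">>>" by a JSON object that holds its "api" and its "payload", one argument or row to a line. move_arm: Moves the arm, as the interface text tells. Its arguments: {"type":"object","properties":{"moves":{"type":"array"},"force":{"type":"number"}},"required":["moves"]}

```bash
mkdir -p pics; ls
cat > h.py <<'E'
import numpy as np, cv2
from rig import robot
def K(im):
    f=200/np.tan(np.radians(im["fov_y"])/2); return f,im["cx"],im["cy"]
def world(im,u,v,z=None,d=None):
    """pixel -> world, on plane z, or at depth d"""
    f,cx,cy=K(im); r=np.array([(u-cx)/f,(v-cy)/f,1.]); R=np.array(im["R"]);t=np.array(im["t"])
    c=-R.T@t; w=R.T@r
    if z is not None: return c+w*(z-c[2])/w[2]
    return c+w*d
def cloud(im):
    f,cx,cy=K(im); v,u=np.mgrid[0:400,0:640]; d=im["range_z"]
    P=np.stack([(u-cx)/f*d,(v-cy)/f*d,d],-1); R=np.array(im["R"]);t=np.array(im["t"])
    W=(P-t)@R; W[d==0]=np.nan; return W
def save(im,n,s=1):
    cv2.imwrite(f"pics/{n}.png",cv2.resize(im["pixels"][:,:,::-1],None,fx=s,fy=s))
E
python3 - <<'E'
from h import *
o=robot.get_obs(); print(o["t"],o["eef_pos"],o["tool_rot"],o["grip_width"],robot.tips_ahead)
for n in("top","scene"):
    im=robot.get_image(n); save(im,n+"0",1.25); np.save(n+"0.npy",im,allow_pickle=True)
    print(n,im["fov_y"],im["R"],im["t"])
    for th in ["sound1_bar","bent_bar","short_bar","chipped_bar","rail_mid","carriage_grip","scrap_tray_in","mallet","cup","polish"]:
        for r in robot.landmark_of(im,th)[:6]:
            u,v=r["position"][0]*640,r["position"][1]*400
            print(n,th,round(r["confidence"],2),round(u),round(v),world(im,u,v,z={"rail_mid":90,"carriage_grip":105,"scrap_tray_in":4,"mallet":0,"cup":0,"polish":0}.get(th,33)).round())
E
```

```text
pics
0.0 [ 227.97155302 -634.71681495  229.49452999] [[ 9.41142331e-01  3.38009759e-01 -7.17244631e-04]
 [ 3.38010515e-01 -9.41140595e-01  1.80920305e-03]
 [-6.34997525e-05 -1.94515380e-03 -9.99998106e-01]] 1.001878734927533 8.0
top 43.952048023880494 [[ 5.42121833e-03 -9.99984903e-01 -8.96996960e-04]
 [-9.81001148e-01 -5.14434113e-03 -1.93933708e-01]
 [ 1.93926166e-01  1.93131202e-03 -9.81014226e-01]] [  23.06414148  526.95480786 1388.23885438]
top bent_bar 0.72 225 221 [461. 296.  33.]
top short_bar 0.66 395 230 [ 437. -198.   33.]
top short_bar 0.3 223 219 [465. 304.  33.]
top rail_mid 0.84 351 159 [634. -69.  90.]
top rail_mid 0.74 288 165 [615. 112.  90.]
top carriage_grip 0.76 287 164 [612. 114. 105.]
top scrap_tray_in 0.84 450 221 [ 467. -366.    4.]
top scrap_tray_in 0.59 291 163 [643. 109.   4.]
top mallet 0.6 163 262 [343. 480.   0.]
top cup 0.67 181 189 [560. 441.   0.]
top cup 0.48 311 225 [452.  48.   0.]
top polish 0.66 462 162 [ 649. -412.    0.]
scene 51.969815519521134 [[ 0.46352158  0.88602078  0.01072037]
 [ 0.50447837 -0.25393281 -0.82523918]
 [-0.72845681  0.38792436 -0.56468165]] [-248.59811463 -145.12286041 1819.2811363 ]
scene bent_bar 0.68 381 199 [478. 305.  33.]
scene bent_bar 0.2 425 208 [599. 416.  33.]
scene bent_bar 0.15 359 217 [538. 166.  33.]
scene short_bar 0.47 253 230 [ 434. -198.   33.]
scene rail_mid 0.86 311 238 [624. -72.  90.]
scene rail_mid 0.57 317 211 [507.  12.  90.]
scene carriage_grip 0.85 358 216 [610. 113. 105.]
scene scrap_tray_in 0.62 206 257 [ 464. -373.    4.]
scene mallet 0.62 397 182 [361. 474.   0.]
scene cup 0.84 423 207 [559. 450.   0.]
scene polish 0.73 208 300 [ 643. -415.    0.]
```

View pics/top0.png

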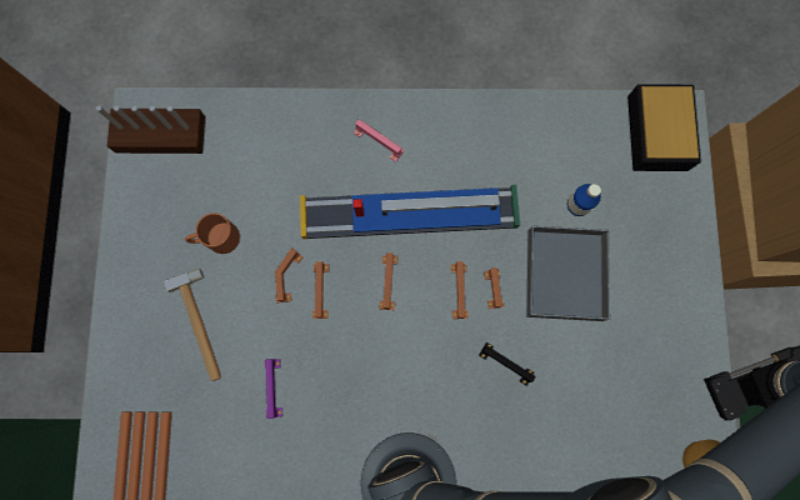

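View pics/scene0.png

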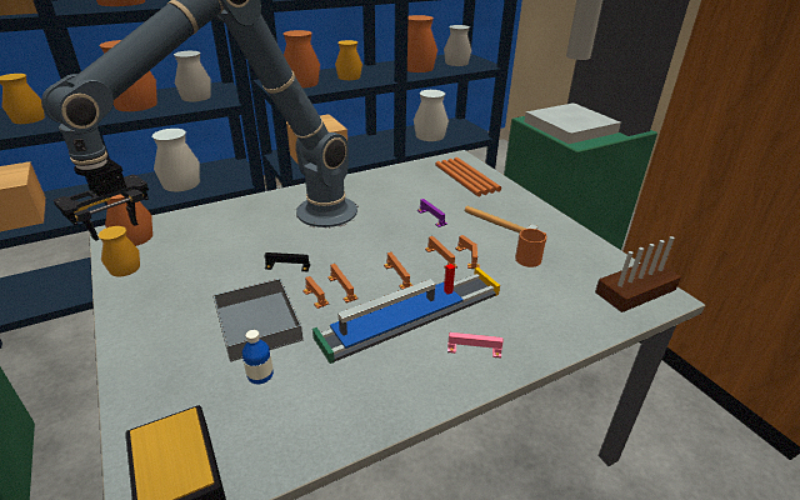

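The five copper handles in the top view (800-px scale) are the bent one (288,275), three full-length ones (320,290), (388,282) and (460,290), and the short one (495,288). At least three sound handles must be present, so the three full-length ones are sound. The purple, pink and black ones are look-alikes. The red post is at (358,208), the yellow stop is on the left (+y) and the tray is at (568,274).

```bash
cat >> h.py <<'E'
def blobs(im,zlo,zhi,hlo=(3,100,60),hhi=(16,255,255),amin=25):
    W=cloud(im); hsv=cv2.cvtColor(im["pixels"],cv2.COLOR_RGB2HSV)
    m=cv2.inRange(hsv,hlo,hhi)>0
    m&=(W[...,2]>zlo)&(W[...,2]<zhi)
    n,l,s,c=cv2.connectedComponentsWithStats(m.astype(np.uint8),connectivity=8)
    out=[]
    for i in range(1,n):
        if s[i,4]<amin: continue
        P=W[l==i]; r=cv2.minAreaRect(P[:,:2].astype(np.float32)); 
        bx=cv2.boxPoints(r); e=[bx[1]-bx[0],bx[2]-bx[1]]; e=max(e,key=np.linalg.norm)
        out.append((c[i].round(),s[i,4],np.round(r[0],1),np.round(r[1],0),round(np.degrees(np.arctan2(e[1],e[0]))%180,1),np.round(np.median(P[:,2]),1)))
    return out
E
python3 - <<'E'
from h import *
for n in("top0","scene0"):
    im=np.load(n+".npy",allow_pickle=True).item(); print(n)
    for b in blobs(im,28,60): print(*b)
    print("red"); 
    for b in blobs(im,60,140,(0,150,80),(3,255,255),5): print(*b)
    print("rail")
    for b in blobs(im,82,98,(0,0,60),(179,70,255),60): print(*b)
    W=cloud(im); print("bench",np.nanmedian(W[150:250,150:500,2]))
    print("blue")
    for b in blobs(im,5,70,(105,150,40),(125,255,255),100): print(*b)
E
```

```text
top0
[121. 108.] 477 [802.7 620.8] [ 38. 213.] 93.0 50.3
[167. 181.] 93 [576.1 465.2] [24. 66.] 136.0 43.2
[184. 194.] 76 [539.6 423.6] [23. 70.] 139.8 44.8
[226. 218.] 246 [464.5 292.2] [ 35. 122.] 166.7 45.4
[310. 224.] 231 [451.2  47.7] [ 16. 130.] 177.0 45.9
[255. 232.] 242 [429.5 207.9] [128.  16.] 0.7 45.8
[368. 232.] 246 [ 431.5 -119.3] [129.  16.] 2.4 45.3
[396. 230.] 183 [ 436.3 -200.9] [89. 17.] 5.5 45.1
red
[286. 163.] 38 [612.8 116.5] [18. 16.] 88.6 119.4
rail
[352. 162.] 777 [624.7 -72.2] [ 27. 268.] 93.2 89.8
bench 2.2431270921499924
blue
[339. 170.] 2339 [622.9 -40. ] [ 92. 353.] 93.2 31.9
scene0
[581. 160.] 875 [ 591.1 1273.3] [595.  27.] 0.4 44.2
[111. 185.] 139 [ -72.9 -593.1] [33. 97.] 119.4 43.2
[353. 199.] 153 [431.  206.6] [128.  21.] 2.0 41.9
[376. 197.] 131 [467.  292.3] [ 36. 125.] 168.2 42.8
[425. 191.] 35 [530.5 468. ] [43. 13.] 43.0 53.9
[424. 202.] 152 [576.6 429.9] [77. 35.] 52.5 45.1
[318. 213.] 149 [451.4  45. ] [ 18. 133.] 177.1 43.6
[511. 224.] 836 [820.  617.4] [100. 223.] 90.8 48.7
[273. 223.] 154 [ 431.4 -122.1] [134.  17.] 0.9 43.8
[251. 230.] 117 [ 440.5 -203.1] [91. 18.] 7.9 43.3
red
[360. 220.] 101 [613.4 113.7] [22. 20.] 5.2 94.4
rail
[457.  96.] 593 [-165.6 1271.8] [346. 332.] 0.1 95.6
[308. 240.] 531 [623.1 -72.1] [ 30. 270.] 93.4 88.8
bench -0.16741833715206517
blue
[388.  35.] 157 [-1756.3  1941.2] [ 60. 265.] 93.6 37.2
[307.  44.] 121 [-1757.7  1101.8] [ 64. 164.] 94.6 38.4
[262.  49.] 105 [-1753.   687.] [ 57. 130.] 99.5 43.4
[132.  65.] 137 [-1751.2  -312.3] [106.  66.] 80.9 38.1
[315. 253.] 1727 [623.5 -34.8] [ 92. 368.] 93.6 31.2
```

>>> {"api": "move_arm", "payload": {
  "moves": [
    [[0.616,-0.576,0],0.345,0.05],
    [[0.616,-0.576,0],0.345,0.05],
    [[0.616,-0.576,0],0.345,0.05],
    [[0.616,-0.576,0],0.345,0.05],
    [[0.616,-0.576,0],0.345,0.05],
    [[0.616,-0.576,0],0.345,0.05],
    [[0.616,-0.576,0],0.345,0.05],
    [[0.616,-0.576,0],0.345,0.05]
  ],
  "force": 20
}}

```text
t: 1.9
eef_pos: [411.5, -277.6, 231.0]
tool_rot: [[1.0, -0.0, 0.001], [-0.0, -1.0, -0.001], [0.001, 0.001, -1.0]]
contact_force: [0.6, -0.2, -0.2]
grip_width: 0.579
```

>>> {"api": "move_arm", "payload": {
  "moves": [
    [[0.202,-0.393,0.03],0,0.05],
    [[0.202,-0.393,0.03],0,0.05],
    [[0.202,-0.393,0.03],0,0.05],
    [[0.202,-0.393,0.03],0,0.05],
    [[0.202,-0.393,0.03],0,0.05],
    [[0.202,-0.393,0.03],0,0.05],
    [[0.202,-0.393,0.03],0,0.05],
    [[0.202,-0.393,0.03],0,0.05]
  ]
}}

```text
t: 2.7
eef_pos: [594.1, 77.3, 204.0]
tool_rot: [[1.0, -0.001, 0.002], [-0.001, -1.0, -0.001], [0.002, 0.001, -1.0]]
contact_force: [0.7, -0.8, 0.2]
grip_width: 0.572
```

>>> {"api": "move_arm", "payload": {
  "moves": [
    [[0.0,-0.03,0],0,0.05],
    [[0.0,-0.03,0],0,0.05]
  ]
}}

```text
t: 2.9
eef_pos: [593.6, 114.5, 203.9]
tool_rot: [[1.0, 0.009, 0.001], [0.009, -1.0, 0.003], [0.001, -0.003, -1.0]]
contact_force: [-0.4, -0.3, 0.1]
grip_width: 0.58
```

>>> {"api": "move_arm", "payload": {
  "moves": [
    [[0.02,0,0],-0.045,0.05],
    [[0.02,0,0.04],-0.045,0.05],
    [[0.02,0,0.08],-0.045,0.05],
    [[0.02,0,0.11],-0.045,0.05],
    [[0.02,0,0.11],-0.045,0.05],
    [[0.02,0,0.11],-0.045,0.0],
    [[0.02,0,0.11],-0.045,0.0],
    [[0.02,0,0.11],-0.045,0.0]
  ]
}}

```text
t: 3.7
eef_pos: [615.2, 115.3, 96.2]
tool_rot: [[0.999, 0.053, 0.005], [0.053, -0.999, 0.004], [0.005, -0.004, -1.0]]
contact_force: [-0.5, 0.0, 0.2]
grip_width: 0.384
```

>>> {"api": "move_arm", "payload": {
  "moves": [
    [[0,0,0],0,0.0],
    [[0,0,0],0,0.0],
    [[0,0,0],0,0.0]
  ]
}}

```text
t: 4.0
eef_pos: [616.1, 116.2, 97.8]
tool_rot: [[0.999, 0.054, 0.008], [0.054, -0.999, 0.005], [0.008, -0.005, -1.0]]
contact_force: [-1.6, 1.2, 5.8]
grip_width: 0.227
```

>>> {"api": "move_arm", "payload": {
  "moves": [
    [[0,-0.02,0],0,0.0],
    [[0,-0.04,0],0,0.0],
    [[0,-0.06,0],0,0.0],
    [[0,-0.08,0],0,0.0],
    [[0,-0.1,0],0,0.0],
    [[0,-0.12,0],0,0.0],
    [[0,-0.135,0],0,0.0],
    [[0,-0.141,0],0,0.0]
  ]
}}

```text
t: 4.8
eef_pos: [609.5, 233.0, 97.1]
tool_rot: [[0.999, 0.043, -0.001], [0.043, -0.999, -0.033], [-0.003, 0.033, -0.999]]
contact_force: [-6.4, -40.1, 16.9]
grip_width: 0.372
```

>>> {"api": "move_arm", "payload": {
  "moves": [
    [[0,-0.002,0],0,0.0],
    [[0,-0.002,0],0,0.0],
    [[0,-0.002,0],0,0.0]
  ]
}}

```text
t: 5.1
eef_pos: [610.2, 226.8, 96.7]
tool_rot: [[0.999, 0.039, -0.003], [0.039, -0.998, -0.045], [-0.005, 0.045, -0.999]]
contact_force: [-0.6, -13.5, 4.5]
grip_width: 0.236
```

```bash
cat > look.py <<'E'
import sys
from h import *
im=robot.get_image("top"); scn=robot.get_image("scene")
o=robot.get_obs(); print("tcp",o["t"],np.round(o["eef_pos"],1),np.round(o["contact_force"],1),round(o["grip_width"],3),np.round(o["qpos"],2))
for n,i in(("top",im),("scene",scn)):
    print(n)
    for b in blobs(i,28,140):
        if 380<b[2][0]<760 and -480<b[2][1]<380: print(*b)
    print("red")
    for b in blobs(i,60,140,(0,150,80),(3,255,255),5): print(*b)
    print("rail")
    for b in blobs(i,82,98,(0,0,60),(179,70,255),60):
        if 500<b[2][0]<760: print(*b)
    if len(sys.argv)>1: save(i,n+sys.argv[1],1.25)
E
python3 look.py 1
```

```text
tcp 5.2 [610.2 226.8  96.7] [ -1.8 -13.1   4. ] 0.235 [-0.21  0.59 -0.32  1.69  0.27  0.93 -2.19]
top
[226. 219.] 260 [464.5 292.5] [ 36. 123.] 167.8 45.7
[312. 206.] 44 [500.3  45.1] [29. 15.] 0.7 45.4
[255. 232.] 239 [429.4 208.3] [128.  17.] 0.9 45.5
[368. 231.] 251 [ 431.5 -119.2] [129.  16.] 2.5 45.6
[397. 230.] 185 [ 436.6 -201.8] [90. 16.] 6.2 44.8
red
rail
[319. 163.] 689 [619.2  24.1] [ 27. 240.] 92.9 89.7
scene
[353. 199.] 147 [430.5 206. ] [131.  21.] 0.8 42.4
[318. 213.] 151 [451.7  45.3] [ 18. 132.] 176.6 43.0
[273. 223.] 157 [ 430.6 -122.8] [135.  17.] 1.0 43.6
[252. 230.] 118 [ 436.8 -203.5] [91. 17.] 5.7 43.6
red
[386. 211.] 54 [610.9 225.8] [25. 14.] 90.0 85.8
rail
[337. 229.] 460 [616.9  37.6] [ 31. 271.] 93.5 88.9
```

View pics/scene1.png

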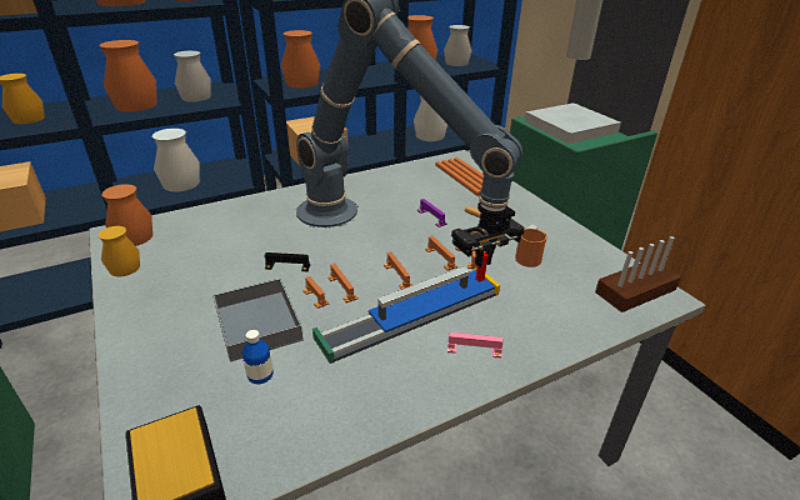

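Run:
```python
from h import *
im=np.load("top0.npy",allow_pickle=True).item(); a=im["pixels"][145:200,225:430]
im2=robot.get_image("top"); b=im2["pixels"][145:200,225:430]
s=robot.get_image("scene")["pixels"][190:300,240:420]
A=np.vstack([cv2.resize(x,None,fx=3.9,fy=3.9) for x in (a,b)])
cv2.imwrite("pics/c.png",A[:,:,::-1])
for i in(im,im2):
    for nm,lo,hi in(("yellow",(20,120,80),(35,255,255)),("green",(60,80,30),(95,255,255)),("blue",(105,150,40),(125,255,255))):
        print(nm,[(*x[2],*x[3]) for x in blobs(i,5,70,lo,hi,20) if 560<x[2][0]<700 and -330<x[2][1]<400])
```

```text
yellow [(np.float64(606.8), np.float64(253.7), np.float64(100.0), np.float64(16.0))]
green [(np.float64(635.0), np.float64(-252.8), np.float64(101.0), np.float64(11.0))]
blue [(np.float64(622.9), np.float64(-40.0), np.float64(92.0), np.float64(353.0))]
yellow []
green [(np.float64(635.0), np.float64(-253.6), np.float64(102.0), np.float64(11.0))]
blue [(np.float64(619.0), np.float64(21.0), np.float64(91.0), np.float64(254.0))]
```

View pics/c.png

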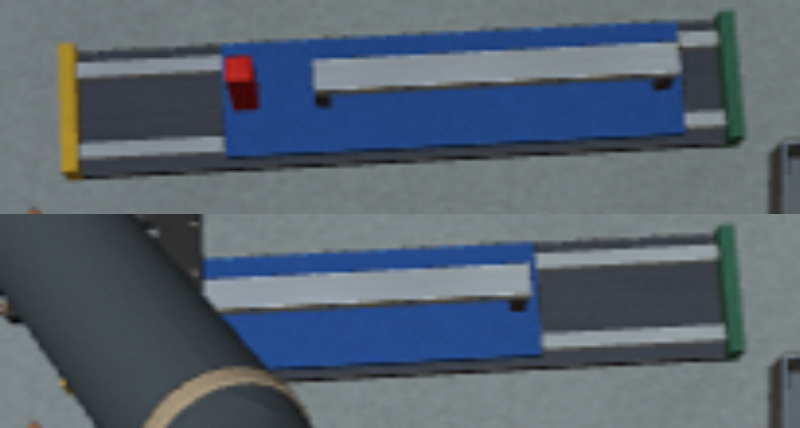

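The carriage started about 30 mm off the green stop and is now up against the yellow one: the plate's end is at y≈246 and the stop's inner face is also at about 246. I'll let go and rise.

>>> {"api": "move_arm", "payload": {
  "moves": [
    [[0,0,0],0,0.05],
    [[0,0,0],0,0.05],
    [[0,0,0],0,0.05],
    [[0,0,-0.04],0,0.05],
    [[0,0,-0.08],0,0.05],
    [[0,0,-0.1],0,0.05],
    [[0,0,-0.1],0,0.05]
  ]
}}

```text
t: 6.0
eef_pos: [612.1, 233.9, 200.7]
tool_rot: [[0.999, 0.041, 0.004], [0.041, -0.998, -0.041], [0.002, 0.041, -0.999]]
contact_force: [0.3, -0.4, -0.3]
grip_width: 0.571
```

>>> {"api": "move_arm", "payload": {
  "moves": [
    [[-0.04,0.003,0.02],0,0.05],
    [[-0.08,0.006,0.04],0.02,0.05],
    [[-0.12,0.01,0.07],0.02,0.05],
    [[-0.16,0.012,0.1],0.02,0.05],
    [[-0.183,0.014,0.12],0.02,0.05],
    [[-0.183,0.014,0.12],0.02,0.05],
    [[-0.183,0.014,0.12],0.02,0.05]
  ]
}}

```text
t: 6.7
eef_pos: [429.9, 208.0, 80.3]
tool_rot: [[1.0, 0.022, 0.003], [0.022, -0.999, -0.041], [0.002, 0.041, -0.999]]
contact_force: [1.1, 0.5, 0.1]
grip_width: 0.566
```

```bash
cat > go.py <<'E'
# go.py x y z [yaw_deg of tool x]: shift in tool axes to reach target
import sys
from rig import robot
import numpy as np
o=robot.get_obs(); R=np.array(o["tool_rot"]); p=np.array(o["eef_pos"])
a=list(map(float,sys.argv[1:]))
print("tcp",o["t"],p.round(1),"yaw",np.degrees(np.arctan2(R[1,0],R[0,0])).round(1),"z",R[:,2].round(3),"F",np.round(o["contact_force"],1),"w",round(o["grip_width"]*87,1))
for i in range(0,len(a),4):
    print("shift",(R.T@(np.array(a[i:i+3])-p)).round(1),"turn",round(np.arctan2(R[1,0],R[0,0])-np.radians(a[i+3]),3))
E
python3 look.py; python3 go.py 430 207.5 32 1
```

```text
tcp 6.8 [431.9 208.5  81.4] [ 0.3 -0.6  0.6] 0.575 [-0.26  0.39 -0.36  2.1   0.26  0.71 -2.35]
top
[310. 224.] 231 [451.1  47.6] [ 16. 129.] 177.1 45.5
[368. 231.] 251 [ 431.2 -119.3] [128.  16.] 2.1 45.2
[396. 230.] 185 [ 436.4 -201.2] [90. 17.] 4.8 44.5
red
[247. 165.] 39 [607.7 226.2] [16. 18.] 91.9 119.2
rail
[314. 164.] 785 [618.3  38.8] [ 26. 269.] 93.4 89.9
scene
[354. 200.] 135 [433.4 194.4] [129.  44.] 9.9 41.8
[376. 197.] 134 [508.7 271. ] [ 44. 219.] 159.6 42.4
[318. 213.] 149 [450.9  45.4] [ 18. 128.] 176.1 43.0
[273. 223.] 159 [ 431.3 -121.9] [131.  18.] 1.2 43.6
[252. 230.] 120 [ 437.4 -203.5] [94. 17.] 6.2 44.0
red
[385. 210.] 90 [608.8 224.2] [22. 24.] 93.4 95.2
rail
[337. 229.] 473 [617.6  36.9] [ 32. 269.] 94.3 88.8
tcp 6.8 [431.9 208.5  81.4] yaw 1.2 z [ 0.006 -0.039 -0.999] F [ 0.3 -0.6  0.6] w 50.0
shift [-2.1 -1.  49.4] turn 0.003
```

>>> {"api": "move_arm", "payload": {
  "moves": [
    [[-0.002,-0.001,0.025],0,0.05],
    [[-0.002,-0.001,0.047],0,0.05],
    [[-0.002,-0.001,0.049],0,0.05],
    [[-0.002,-0.001,0.049],0,0.05],
    [[-0.002,-0.001,0.049],0,0.0],
    [[-0.002,-0.001,0.049],0,0.0],
    [[-0.002,-0.001,0.049],0,0.0],
    [[-0.002,-0.001,0.049],0,0.0]
  ],
  "force": 30
}}

```text
t: 7.6
eef_pos: [430.5, 207.7, 32.9]
tool_rot: [[1.0, 0.02, 0.007], [0.02, -0.999, -0.039], [0.006, 0.039, -0.999]]
contact_force: [-0.3, -0.2, 0.2]
grip_width: 0.3
```

>>> {"api": "move_arm", "payload": {
  "moves": [
    [[0,0,0],0,0.0],
    [[0,0,-0.015],0,0.0],
    [[0,0,-0.045],0,0.0],
    [[0,0,-0.09],0,0.0],
    [[0,0,-0.13],0,0.0],
    [[0,0,-0.13],0,0.0]
  ]
}}

```text
t: 8.2
eef_pos: [432.4, 214.9, 167.6]
tool_rot: [[1.0, 0.02, 0.016], [0.021, -0.999, -0.034], [0.016, 0.034, -0.999]]
contact_force: [0.2, 0.7, -3.0]
grip_width: 0.18
```

```bash
python3 go.py 613.6 123.5 155 3.2 613.6 123.5 103.5 3.2
```

```text
tcp 8.2 [432.4 214.9 167.6] yaw 1.2 z [ 0.016 -0.034 -0.999] F [ 0.2  0.7 -3. ] w 15.7
shift [179.1  94.6  18.7] turn -0.035
shift [178.3  92.8  70.1] turn -0.035
```

>>> {"api": "move_arm", "payload": {
  "moves": [
    [[0.04,0.02,0],-0.01,0.0],
    [[0.08,0.042,0],-0.02,0.0],
    [[0.12,0.063,0.005],-0.035,0.0],
    [[0.155,0.082,0.01],-0.035,0.0],
    [[0.179,0.095,0.019],-0.035,0.0],
    [[0.179,0.095,0.019],-0.035,0.0],
    [[0.179,0.095,0.019],-0.035,0.0]
  ]
}}

```text
t: 8.9
eef_pos: [612.3, 122.3, 152.3]
tool_rot: [[0.998, 0.054, 0.012], [0.054, -0.998, -0.034], [0.01, 0.035, -0.999]]
contact_force: [-0.1, 0.4, -3.2]
grip_width: 0.18
```

```bash
python3 look.py; python3 go.py 613.6 123.5 103 3.2
```

```text
tcp 9.0 [611.9 124.1 153.6] [ 0.  -0.3 -3.1] 0.181 [-0.05  0.48 -0.32  1.73  0.22  0.96 -1.98]
top
[226. 219.] 258 [464.7 292.6] [ 37. 123.] 166.7 45.2
[368. 229.] 227 [ 431.1 -119.3] [128.  16.] 2.3 45.1
[396. 230.] 183 [ 436.4 -201.6] [89. 17.] 5.9 45.6
red
rail
[338. 163.] 375 [622.6 -30.1] [ 26. 131.] 93.2 89.9
scene
[378. 199.] 108 [518. 269.] [ 36. 201.] 156.1 44.2
[351. 203.] 34 [562.5 112.1] [35. 22.] 36.9 125.6
[318. 213.] 152 [453.5  45.5] [ 18. 125.] 176.0 43.7
[273. 223.] 158 [ 431.7 -122.1] [131.  17.] 1.4 43.3
[371. 220.] 51 [670.7 121.8] [37. 15.] 77.2 126.5
[252. 230.] 117 [ 437.7 -203.7] [90. 17.] 6.7 43.2
red
[385. 210.] 95 [609.5 223.6] [19. 22.] 91.4 94.9
rail
[334. 230.] 426 [617.7  28.4] [ 33. 255.] 93.9 88.7
tcp 9.0 [611.9 124.1 153.6] yaw 3.3 z [ 0.014 -0.033 -0.999] F [ 0.  -0.3 -3.1] w 15.8
shift [ 1.  -1.1 50.7] turn 0.002
```

>>> {"api": "move_arm", "payload": {
  "moves": [
    [[0.001,-0.001,0.02],0,0.0],
    [[0.001,-0.001,0.04],0,0.0],
    [[0.001,-0.001,0.048],0,0.0],
    [[0.001,-0.001,0.051],0,0.0],
    [[0.001,-0.001,0.051],0,0.0]
  ]
}}

```text
t: 9.5
eef_pos: [612.3, 124.3, 104.0]
tool_rot: [[0.998, 0.058, 0.013], [0.059, -0.998, -0.034], [0.011, 0.035, -0.999]]
contact_force: [-3.1, -1.4, 1.8]
grip_width: 0.181
```

Contact with the rail: the force in z went from -3 to +1.8 N. Letting go.

>>> {"api": "move_arm", "payload": {
  "moves": [
    [[0,0,0],0,0.03],
    [[0,0,0],0,0.04],
    [[0,0,0],0,0.04],
    [[0,0,0],0,0.04],
    [[0,0,-0.02],0,0.04],
    [[0,0,-0.05],0,0.04],
    [[0,0,-0.08],0,0.04],
    [[0,0,-0.08],0,0.04]
  ]
}}

```text
t: 10.3
eef_pos: [614.2, 128.3, 188.7]
tool_rot: [[0.998, 0.058, 0.022], [0.059, -0.998, -0.031], [0.02, 0.032, -0.999]]
contact_force: [-0.4, 0.2, 0.4]
grip_width: 0.454
```

```bash
python3 go.py 451.3 46.5 130 -3 451.3 46.5 80 -3
```

```text
tcp 10.3 [614.2 128.3 188.7] yaw 3.4 z [ 0.022 -0.031 -0.999] F [-0.4  0.2  0.4] w 39.5
shift [-168.5   70.2   57.7] turn 0.111
shift [-169.5   68.6  107.7] turn 0.111
```

>>> {"api": "move_arm", "payload": {
  "moves": [
    [[-0.04,0.016,0],0.03,0.05],
    [[-0.08,0.033,0.02],0.06,0.05],
    [[-0.12,0.05,0.05],0.11,0.05],
    [[-0.155,0.063,0.08],0.11,0.05],
    [[-0.17,0.069,0.108],0.111,0.05],
    [[-0.17,0.069,0.108],0.111,0.05],
    [[-0.17,0.069,0.108],0.111,0.05]
  ]
}}

```text
t: 11.0
eef_pos: [451.9, 46.6, 80.0]
tool_rot: [[0.998, -0.053, 0.023], [-0.052, -0.998, -0.031], [0.024, 0.029, -0.999]]
contact_force: [-0.2, -0.5, 1.2]
grip_width: 0.577
```

```bash
python3 look.py; python3 go.py 451.3 46.5 32 -3
```

```text
tcp 11.1 [453.6  47.3  81.1] [ 0.7 -0.3  0.3] 0.575 [ 0.03  0.33 -0.3   2.18  0.22  0.64 -2.05]
top
[284. 165.] 303 [611. 124.] [130.  33.] 3.8 114.8
[226. 219.] 256 [464.4 292.5] [ 35. 123.] 167.4 45.9
[368. 231.] 248 [ 431.7 -119.4] [129.  16.] 2.1 45.3
[396. 229.] 183 [ 436.4 -201.9] [89. 17.] 6.5 44.9
red
[247. 164.] 37 [606.7 225.3] [15. 17.] 93.7 120.2
rail
[324. 163.] 617 [619.9   9.8] [ 27. 212.] 92.8 89.7
[274. 166.] 115 [611.7 154.3] [24. 38.] 90.5 89.8
scene
[376. 197.] 135 [513.  269.5] [ 44. 224.] 159.6 43.4
[319. 214.] 131 [457.1  37.6] [ 33. 116.] 176.2 43.3
[362. 218.] 326 [611.3 129.6] [131.  53.] 3.5 105.2
[273. 223.] 157 [ 431.6 -122. ] [130.  18.] 2.0 43.5
[252. 230.] 122 [ 436.  -204.2] [95. 17.] 6.3 43.6
red
[385. 210.] 94 [608.7 223.5] [23. 21.] 81.2 91.6
rail
[331. 231.] 388 [619.4  10.3] [ 30. 217.] 93.0 88.9
tcp 11.1 [453.6  47.3  81.1] yaw -2.9 z [ 0.026 -0.03  -0.999] F [ 0.7 -0.3  0.3] w 50.0
shift [-3.6 -0.5 49. ] turn 0.001
```

>>> {"api": "move_arm", "payload": {
  "moves": [
    [[-0.004,0,0.025],0,0.05],
    [[-0.004,0,0.047],0,0.05],
    [[-0.004,0,0.049],0,0.05],
    [[-0.004,0,0.049],0,0.05],
    [[-0.004,0,0.049],0,0.0],
    [[-0.004,0,0.049],0,0.0],
    [[-0.004,0,0.049],0,0.0],
    [[-0.004,0,0.049],0,0.0]
  ]
}}

```text
t: 11.9
eef_pos: [451.3, 46.0, 32.5]
tool_rot: [[0.998, -0.052, 0.027], [-0.051, -0.998, -0.03], [0.028, 0.028, -0.999]]
contact_force: [-0.3, 0.1, -0.7]
grip_width: 0.3
```

>>> {"api": "move_arm", "payload": {
  "moves": [
    [[0,0,0],0,0.0],
    [[0,0,-0.015],0,0.0],
    [[0,0,-0.045],0,0.0],
    [[0,0,-0.09],0,0.0],
    [[0,0,-0.13],0,0.0],
    [[0,0,-0.13],0,0.0]
  ]
}}

```text
t: 12.5
eef_pos: [451.1, 50.9, 167.2]
tool_rot: [[0.998, -0.053, 0.038], [-0.052, -0.998, -0.028], [0.039, 0.026, -0.999]]
contact_force: [1.7, 0.3, -1.1]
grip_width: 0.184
```

```bash
python3 go.py 618.5 38.5 160 3.2 618.5 38.5 103 3.2
```

```text
tcp 12.5 [451.1  50.9 167.2] yaw -3.0 z [ 0.038 -0.028 -0.999] F [ 1.7  0.3 -1.1] w 16.1
shift [167.4   3.3  13.8] turn -0.107
shift [165.2   1.8  70.8] turn -0.107
```

>>> {"api": "move_arm", "payload": {
  "moves": [
    [[0.04,0.001,0],-0.03,0.0],
    [[0.08,0.002,0],-0.06,0.0],
    [[0.12,0.003,0.005],-0.09,0.0],
    [[0.15,0.003,0.01],-0.107,0.0],
    [[0.167,0.003,0.014],-0.107,0.0],
    [[0.167,0.003,0.014],-0.107,0.0],
    [[0.167,0.003,0.014],-0.107,0.0]
  ]
}}

```text
t: 13.2
eef_pos: [616.6, 38.8, 158.0]
tool_rot: [[0.998, 0.055, 0.034], [0.055, -0.998, -0.029], [0.032, 0.031, -0.999]]
contact_force: [-0.4, -0.5, -1.9]
grip_width: 0.181
```

```bash
python3 go.py 618.5 38.5 103 3.2
```

```text
tcp 13.2 [616.6  38.8 158. ] yaw 3.2 z [ 0.034 -0.029 -0.999] F [-0.4 -0.5 -1.9] w 15.7
shift [ 0.1 -1.3 55. ] turn -0.0
```

>>> {"api": "move_arm", "payload": {
  "moves": [
    [[0.001,-0.001,0.02],0,0.0],
    [[0.001,-0.001,0.04],0,0.0],
    [[0.001,-0.001,0.051],0,0.0],
    [[0.001,-0.001,0.055],0,0.0],
    [[0.001,-0.001,0.055],0,0.0]
  ]
}}

```text
t: 13.7
eef_pos: [618.6, 38.5, 103.8]
tool_rot: [[0.998, 0.055, 0.033], [0.056, -0.998, -0.029], [0.032, 0.031, -0.999]]
contact_force: [-0.3, 0.6, -2.4]
grip_width: 0.182
```

>>> {"api": "move_arm", "payload": {
  "moves": [
    [[0,0,0],0,0.03],
    [[0,0,0],0,0.04],
    [[0,0,0],0,0.04],
    [[0,0,0],0,0.04],
    [[0,0,-0.02],0,0.04],
    [[0,0,-0.05],0,0.04],
    [[0,0,-0.08],0,0.04],
    [[0,0,-0.08],0,0.04]
  ]
}}

```text
t: 14.5
eef_pos: [618.8, 41.6, 188.5]
tool_rot: [[0.998, 0.055, 0.042], [0.056, -0.998, -0.028], [0.041, 0.03, -0.999]]
contact_force: [0.4, 0.2, 0.6]
grip_width: 0.457
```

```bash
python3 go.py 431.5 -120.5 80 2.4
```

```text
tcp 14.5 [618.8  41.6 188.5] yaw 3.2 z [ 0.042 -0.028 -0.999] F [0.4 0.2 0.6] w 39.8
shift [-200.3  148.3  104.9] turn 0.014
```

>>> {"api": "move_arm", "payload": {
  "moves": [
    [[-0.035,0.026,0],0.0,0.05],
    [[-0.07,0.052,0.02],0.014,0.05],
    [[-0.105,0.078,0.04],0.014,0.05],
    [[-0.14,0.104,0.07],0.014,0.05],
    [[-0.175,0.13,0.09],0.014,0.05],
    [[-0.2,0.148,0.105],0.014,0.05],
    [[-0.2,0.148,0.105],0.014,0.05],
    [[-0.2,0.148,0.105],0.014,0.05]
  ]
}}

```text
t: 15.3
eef_pos: [431.4, -120.5, 79.5]
tool_rot: [[0.998, 0.04, 0.042], [0.041, -0.999, -0.028], [0.04, 0.029, -0.999]]
contact_force: [1.0, 0.1, 1.0]
grip_width: 0.576
```

```bash
python3 look.py; python3 go.py 431.5 -120.5 32 2.4
```

```text
tcp 15.4 [ 433.3 -119.5   80.4] [ 0.1 -0.7  0.8] 0.575 [ 0.39  0.31 -0.27  2.22  0.19  0.59 -1.55]
top
[314. 164.] 298 [619.   37.7] [131.  35.] 2.6 114.7
[284. 166.] 302 [610.8 124. ] [130.  33.] 3.8 114.7
[226. 219.] 254 [463.9 292.8] [ 36. 122.] 167.2 45.5
red
[247. 165.] 38 [606.8 225.5] [15. 17.] 92.2 120.0
rail
[339. 162.] 362 [622.  -33.3] [ 26. 125.] 92.5 90.0
[299. 164.] 208 [615.6  81. ] [24. 69.] 93.0 90.2
[274. 166.] 115 [611.4 154.4] [25. 38.] 90.6 89.5
scene
[376. 197.] 134 [506.3 272.1] [ 43. 212.] 159.7 42.6
[362. 218.] 330 [610.8 129.3] [131.  54.] 1.8 105.6
[274. 224.] 144 [ 433.3 -130. ] [129.  32.] 1.4 43.9
[340. 226.] 331 [623.4  38.2] [ 92. 125.] 157.5 105.8
[252. 230.] 122 [ 437.9 -203.9] [90. 17.] 6.2 43.7
red
[385. 210.] 93 [608.1 222.7] [22. 21.] 11.4 95.8
rail
[354. 223.] 93 [614.7  91.6] [28. 55.] 91.4 88.7
[321. 235.] 250 [621.8 -31.8] [ 29. 131.] 93.6 88.5
tcp 15.4 [ 433.3 -119.5   80.4] yaw 2.5 z [ 0.044 -0.028 -0.999] F [ 0.1 -0.7  0.8] w 50.0
shift [-3.9 -0.5 48.3] turn 0.002
```

>>> {"api": "move_arm", "payload": {
  "moves": [
    [[-0.004,0,0.025],0,0.05],
    [[-0.004,0,0.046],0,0.05],
    [[-0.004,0,0.048],0,0.05],
    [[-0.004,0,0.048],0,0.05],
    [[-0.004,0,0.048],0,0.0],
    [[-0.004,0,0.048],0,0.0],
    [[-0.004,0,0.048],0,0.0],
    [[-0.004,0,0.048],0,0.0]
  ]
}}

```text
t: 16.2
eef_pos: [431.8, -121.1, 32.8]
tool_rot: [[0.998, 0.042, 0.045], [0.043, -0.999, -0.028], [0.044, 0.03, -0.999]]
contact_force: [0.2, -0.6, 0.3]
grip_width: 0.294
```

>>> {"api": "move_arm", "payload": {
  "moves": [
    [[0,0,0],0,0.0],
    [[0,0,-0.015],0,0.0],
    [[0,0,-0.045],0,0.0],
    [[0,0,-0.09],0,0.0],
    [[0,0,-0.13],0,0.0],
    [[0,0,-0.13],0,0.0],
    [[0,0,-0.13],0,0.0]
  ]
}}

```text
t: 16.9
eef_pos: [425.5, -117.7, 162.8]
tool_rot: [[0.998, 0.042, 0.046], [0.043, -0.999, -0.028], [0.044, 0.03, -0.999]]
contact_force: [-1.4, 0.1, -3.6]
grip_width: 0.18
```

```bash
python3 go.py 623.3 -46.5 160 3.2
```

```text
tcp 16.9 [ 425.5 -117.7  162.8] yaw 2.5 z [ 0.046 -0.028 -0.999] F [-1.4  0.1 -3.6] w 15.7
shift [200.4 -63.    9.8] turn -0.013
```

>>> {"api": "move_arm", "payload": {
  "moves": [
    [[0.04,-0.013,0],0,0.0],
    [[0.08,-0.026,0],-0.013,0.0],
    [[0.12,-0.038,0],-0.013,0.0],
    [[0.16,-0.05,0.005],-0.013,0.0],
    [[0.185,-0.058,0.01],-0.013,0.0],
    [[0.2,-0.063,0.01],-0.013,0.0],
    [[0.2,-0.063,0.01],-0.013,0.0],
    [[0.2,-0.063,0.01],-0.013,0.0]
  ]
}}

```text
t: 17.7
eef_pos: [621.0, -46.6, 157.0]
tool_rot: [[0.998, 0.055, 0.04], [0.056, -0.998, -0.028], [0.038, 0.031, -0.999]]
contact_force: [-0.2, -1.0, -3.4]
grip_width: 0.181
```

```bash
python3 go.py 623.3 -46.5 103 3.2
```

```text
tcp 17.7 [621.  -46.6 157. ] yaw 3.2 z [ 0.04  -0.028 -0.999] F [-0.2 -1.  -3.4] w 15.7
shift [ 0.2 -1.6 54. ] turn 0.0
```

>>> {"api": "move_arm", "payload": {
  "moves": [
    [[0.001,-0.001,0.02],0,0.0],
    [[0.001,-0.001,0.04],0,0.0],
    [[0.001,-0.001,0.05],0,0.0],
    [[0.001,-0.001,0.054],0,0.0],
    [[0.001,-0.001,0.054],0,0.0]
  ]
}}

```text
t: 18.2
eef_pos: [622.3, -48.0, 104.0]
tool_rot: [[0.998, 0.054, 0.037], [0.055, -0.998, -0.03], [0.035, 0.032, -0.999]]
contact_force: [-4.4, -0.7, 3.5]
grip_width: 0.181
```

>>> {"api": "move_arm", "payload": {
  "moves": [
    [[0,0,0],0,0.03],
    [[0,0,0],0,0.04],
    [[0,0,0],0,0.04],
    [[0,0,0],0,0.04],
    [[0,0,-0.02],0,0.04],
    [[0,0,-0.05],0,0.04],
    [[0,0,-0.08],0,0.04],
    [[0,0,-0.08],0,0.04]
  ]
}}

```text
t: 19.0
eef_pos: [622.4, -45.1, 188.6]
tool_rot: [[0.997, 0.054, 0.046], [0.056, -0.998, -0.03], [0.044, 0.032, -0.998]]
contact_force: [1.4, 0.2, 1.3]
grip_width: 0.458
```

```bash
python3 go.py 437 -202.5 120 6 437 -202.5 80 6
```

```text
tcp 19.0 [622.4 -45.1 188.6] yaw 3.2 z [ 0.046 -0.03  -0.998] F [1.4 0.2 1.3] w 39.9
shift [-196.7  144.8   64.7] turn -0.049
shift [-198.4  143.5  104.6] turn -0.049
```

>>> {"api": "move_arm", "payload": {
  "moves": [
    [[-0.035,0.025,0],0.0,0.05],
    [[-0.07,0.051,0.02],-0.02,0.05],
    [[-0.105,0.076,0.04],-0.049,0.05],
    [[-0.14,0.101,0.07],-0.049,0.05],
    [[-0.175,0.126,0.09],-0.049,0.05],
    [[-0.198,0.144,0.105],-0.049,0.05],
    [[-0.198,0.144,0.105],-0.049,0.05],
    [[-0.198,0.144,0.105],-0.049,0.05]
  ]
}}

```text
t: 19.8
eef_pos: [437.2, -203.2, 79.2]
tool_rot: [[0.994, 0.102, 0.046], [0.103, -0.994, -0.029], [0.042, 0.034, -0.999]]
contact_force: [0.7, 0.9, -0.7]
grip_width: 0.574
```

```bash
python3 look.py 2; python3 go.py 437 -202.5 32 6
```

```text
tcp 19.9 [ 439.1 -202.2   80.2] [0.9 0.6 0.4] 0.574 [ 0.58  0.36 -0.29  2.15  0.2   0.61 -1.32]
top
[344. 162.] 309 [620.9 -48.1] [130.  34.] 3.1 114.4
[314. 164.] 296 [619.4  37.2] [133.  35.] 2.1 113.9
[284. 165.] 307 [612.3 123.8] [132.  32.] 3.9 114.8
[226. 219.] 254 [464.4 292.4] [ 36. 123.] 167.6 45.3
[397. 242.] 41 [ 401.9 -203.2] [21. 13.] 11.2 45.5
red
[247. 164.] 34 [606.9 225.6] [16. 17.] 97.7 119.7
rail
[329. 163.] 204 [620.5  -5.2] [24. 69.] 93.8 90.0
[354. 162.] 110 [624.7 -77.6] [24. 37.] 90.2 89.9
[299. 164.] 209 [616.   80.9] [26. 70.] 93.6 89.7
[274. 166.] 117 [611.7 154.3] [25. 38.] 92.7 89.6
scene
[376. 197.] 136 [515.1 269. ] [ 43. 223.] 160.3 43.0
[362. 218.] 330 [611.2 130.1] [130.  56.] 4.8 104.7
[340. 226.] 331 [620.5  44.5] [131.  53.] 3.2 106.3
[317. 235.] 335 [623.  -42.3] [132.  51.] 3.0 106.7
[252. 230.] 120 [ 439.5 -204.1] [88. 17.] 6.1 44.1
red
[385. 210.] 98 [607.7 223.6] [21. 22.] 90.9 95.4
rail
[353. 222.] 87 [613.9  91. ] [25. 55.] 93.5 89.0
[331. 231.] 96 [618.8   4.5] [27. 56.] 90.8 88.9
[309. 239.] 89 [622.  -76.9] [32. 43.] 93.3 89.1
tcp 19.9 [ 439.1 -202.2   80.2] yaw 6.1 z [ 0.048 -0.03  -0.998] F [0.9 0.6 0.4] w 49.9
shift [-4.3 -1.6 48. ] turn 0.002
```

View pics/scene2.png

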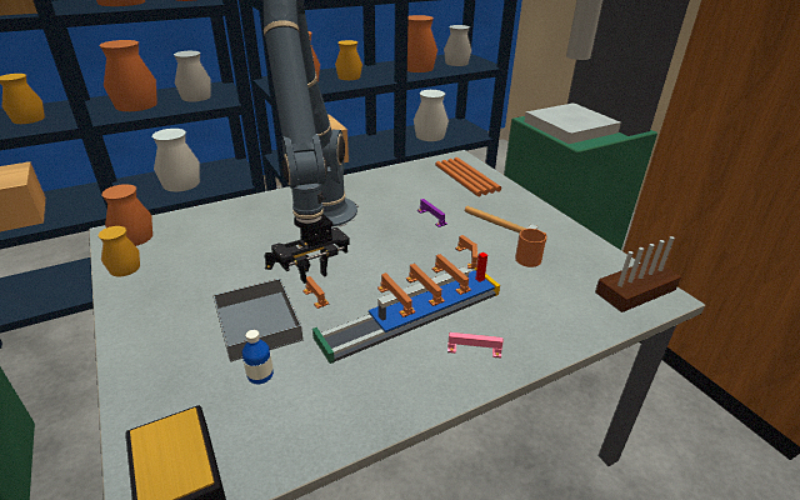

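All three sound handles hang on the rail, at about (395,290), (425,280) and (450,270) in the picture. Next is the short one, at (315,291).

>>> {"api": "move_arm", "payload": {
  "moves": [
    [[-0.004,-0.001,0.025],0,0.05],
    [[-0.004,-0.001,0.046],0,0.05],
    [[-0.004,-0.001,0.048],0,0.05],
    [[-0.004,-0.001,0.048],0,0.05],
    [[-0.004,-0.001,0.048],0,0.0],
    [[-0.004,-0.001,0.048],0,0.0],
    [[-0.004,-0.001,0.048],0,0.0],
    [[-0.004,-0.001,0.048],0,0.0]
  ]
}}

```text
t: 20.7
eef_pos: [437.6, -203.3, 32.5]
tool_rot: [[0.993, 0.104, 0.049], [0.106, -0.994, -0.03], [0.046, 0.035, -0.998]]
contact_force: [-0.9, -0.1, 0.7]
grip_width: 0.301
```

>>> {"api": "move_arm", "payload": {
  "moves": [
    [[0,0,0],0,0.0],
    [[0,0,-0.015],0,0.0],
    [[0,0,-0.045],0,0.0],
    [[0,0,-0.09],0,0.0],
    [[0,0,-0.11],0,0.0],
    [[0,0,-0.11],0,0.0],
    [[0,0,-0.11],0,0.0]
  ]
}}

```text
t: 21.4
eef_pos: [431.2, -199.8, 141.5]
tool_rot: [[0.993, 0.104, 0.048], [0.105, -0.994, -0.03], [0.044, 0.035, -0.998]]
contact_force: [-1.5, -0.4, -4.7]
grip_width: 0.181
```

```bash
python3 go.py 466 -330 130 0 466 -330 37 0
python3 - <<'E'
from h import *
im=np.load("top0.npy",allow_pickle=True).item(); W=cloud(im)
m=(W[...,2]>30)&(W[...,2]<60)&(W[...,0]>330)&(W[...,0]<600)&(W[...,1]<-250)&(W[...,1]>-480)
P=W[m][:,:2].astype(np.float32); print(cv2.minAreaRect(P))
E
```

```text
tcp 21.4 [ 431.2 -199.8  141.5] yaw 6.1 z [ 0.048 -0.03  -0.998] F [-1.5 -0.4 -4.7] w 15.7
shift [ 20.3 132.6  17.1] turn 0.106
shift [ 16.2 129.3 109.9] turn 0.106
((480.17095947265625, -354.7317199707031), (218.9259796142578, 226.07113647460938), 86.98409271240234)
```

>>> {"api": "move_arm", "payload": {
  "moves": [
    [[0.005,0.04,0],0.03,0.0],
    [[0.01,0.08,0],0.06,0.0],
    [[0.015,0.11,0.005],0.1,0.0],
    [[0.02,0.133,0.01],0.106,0.0],
    [[0.02,0.133,0.01],0.106,0.0],
    [[0.02,0.133,0.01],0.106,0.0]
  ]
}}

```text
t: 22.0
eef_pos: [463.9, -329.4, 134.2]
tool_rot: [[0.999, -0.002, 0.043], [-0.001, -1.0, -0.027], [0.043, 0.027, -0.999]]
contact_force: [-1.2, 1.0, -3.0]
grip_width: 0.18
```

```bash
python3 go.py 466 -330 37 0
python3 - <<'E'
from h import *
im=np.load("top0.npy",allow_pickle=True).item()
for c in [(422.5,182),(486,183),(486.5,256),(422.5,254)]: print(world(im,*c,z=50).round())
W=cloud(im); print("profile y at row 220:",[(int(W[220,c,1]),int(W[220,c,2])) for c in range(416,494,2)])
E
```

```text
tcp 22.0 [ 463.9 -329.4  134.2] yaw -0.1 z [ 0.043 -0.027 -0.999] F [-1.2  1.  -3. ] w 15.7
shift [-2.1 -2.  97.2] turn -0.001
[ 575. -279.   50.]
[ 573. -465.   50.]
[ 360. -453.   50.]
[ 365. -272.   50.]
profile y at row 220: [(-265, 2), (-273, -4), (-279, -5), (-282, 6), (-282, 38), (-284, 52), (-301, 2), (-306, 5), (-312, 6), (-318, 6), (-325, 1), (-330, 4), (-336, 7), (-342, 5), (-348, 5), (-354, 5), (-362, -3), (-366, 6), (-373, 2), (-378, 3), (-385, 0), (-390, 4), (-396, 3), (-402, 4), (-408, 4), (-414, 4), (-420, 4), (-426, 4), (-432, 1), (-437, 5), (-444, 2), (-448, 7), (-455, 5), (-458, 15), (-457, 33), (-458, 49), (-482, -2), (-485, 3), (-492, 2)]
```

>>> {"api": "move_arm", "payload": {
  "moves": [
    [[-0.001,-0.001,0.03],0,0.0],
    [[-0.002,-0.002,0.06],0,0.0],
    [[-0.002,-0.002,0.085],0,0.0],
    [[-0.002,-0.002,0.096],0,0.0],
    [[-0.002,-0.002,0.096],0,0.0],
    [[-0.002,-0.002,0.096],0,0.03],
    [[-0.002,-0.002,0.096],0,0.035],
    [[-0.002,-0.002,0.096],0,0.035]
  ]
}}

```text
t: 22.8
eef_pos: [466.6, -330.0, 38.8]
tool_rot: [[0.999, -0.002, 0.044], [-0.001, -1.0, -0.027], [0.044, 0.027, -0.999]]
contact_force: [0.4, 0.5, 0.3]
grip_width: 0.357
```

>>> {"api": "move_arm", "payload": {
  "moves": [
    [[0,0,-0.04],0,0.035],
    [[0,0,-0.08],0,0.035],
    [[0,0,-0.12],0,0.04],
    [[0,0,-0.17],0,0.04],
    [[0,0,-0.17],0,0.04],
    [[0,0,-0.17],0,0.04]
  ]
}}

```text
t: 23.4
eef_pos: [459.6, -325.7, 210.5]
tool_rot: [[0.999, -0.002, 0.047], [-0.001, -1.0, -0.03], [0.047, 0.03, -0.998]]
contact_force: [0.7, -0.0, -0.8]
grip_width: 0.457
```

```bash
python3 look.py; python3 go.py 470 292 200 0
python3 - <<'E'
from h import *
for n in("top","scene"):
    im=robot.get_image(n)
    for r in robot.landmark_of(im,"bent_bar")[:2]:
        u,v=r["position"][0]*640,r["position"][1]*400; print(n,r["confidence"],world(im,u,v,z=33).round(1))
    W=cloud(im); hsv=cv2.cvtColor(im["pixels"],cv2.COLOR_RGB2HSV)
    m=(cv2.inRange(hsv,(3,100,60),(16,255,255))>0)&(W[...,2]>38)&(W[...,2]<52)&(abs(W[...,0]-466)<80)&(abs(W[...,1]-292)<60)
    P=W[m]
    for a in range(390,550,10):
        q=P[abs(P[:,0]-a)<5]
        if len(q): print(a,q[:,1].min().round(),q[:,1].max().round(),end=" | ")
    print()
E
```

```text
tcp 23.5 [ 458.2 -325.   207.7] [-0.2  0.5  0. ] 0.457 [ 0.76  0.3  -0.26  1.86  0.1   0.95 -1.12]
top
[344. 162.] 308 [621.7 -48.3] [129.  35.] 2.9 113.7
[314. 164.] 293 [619.1  37.2] [131.  35.] 2.1 114.6
[284. 166.] 302 [611.2 123.6] [131.  32.] 3.9 114.4
[226. 219.] 253 [464.4 292.6] [ 35. 123.] 167.5 45.4
[440. 229.] 79 [ 439.9 -328.5] [40. 16.] 0.7 48.5
red
[247. 165.] 37 [606.6 225.5] [15. 17.] 91.7 121.1
rail
[329. 163.] 202 [621.2  -5.1] [25. 69.] 92.1 89.6
[354. 162.] 110 [624.5 -77.7] [25. 37.] 91.3 89.8
[299. 164.] 205 [615.4  81. ] [25. 69.] 93.1 89.9
[274. 166.] 115 [611.5 154. ] [25. 38.] 90.4 89.7
scene
[376. 198.] 135 [511.9 268.8] [ 42. 225.] 159.6 43.4
[362. 218.] 329 [610.7 130.4] [133.  54.] 3.5 105.0
[340. 226.] 335 [621.   40.2] [ 93. 126.] 157.9 106.2
[317. 235.] 340 [621.5 -43.8] [132.  49.] 3.3 105.7
[217. 245.] 130 [ 464.6 -331.2] [17. 95.] 179.1 48.1
red
[385. 210.] 92 [609.4 221.8] [19. 21.] 100.1 93.1
rail
[353. 222.] 88 [614.9  89.5] [55. 27.] 89.9 88.7
[331. 231.] 96 [619.7   5.3] [29. 59.] 93.4 88.3
[309. 239.] 91 [623.6 -76.3] [32. 45.] 92.3 88.7
tcp 23.5 [ 458.2 -325.   207.7] yaw -0.0 z [ 0.043 -0.026 -0.999] F [-0.2  0.5  0. ] w 39.8
shift [  11.  -617.    -8.1] turn -0.001
top 0.86 [462.  295.2  33. ]
400 295.0 299.0 | 410 287.0 302.0 | 420 290.0 303.0 | 430 291.0 306.0 | 440 291.0 306.0 | 450 294.0 307.0 | 460 294.0 309.0 | 470 289.0 311.0 | 480 285.0 305.0 | 490 278.0 299.0 | 500 271.0 291.0 | 510 263.0 285.0 | 520 265.0 280.0 | 
scene 0.79 [478.6 295.6  33. ]
scene 0.66 [ 457.3 -326.6   33. ]
400 299.0 299.0 | 410 285.0 297.0 | 420 287.0 305.0 | 430 286.0 300.0 | 440 285.0 305.0 | 450 292.0 301.0 | 460 289.0 307.0 | 470 288.0 309.0 | 480 280.0 303.0 | 490 281.0 297.0 | 500 271.0 289.0 | 510 268.0 281.0 | 520 261.0 275.0 |
```

>>> {"api": "move_arm", "payload": {
  "moves": [
    [[0.008,-0.05,0],0.05,0.05],
    [[0.008,-0.1,0],0.1,0.05],
    [[0.008,-0.15,0],0.15,0.05],
    [[0.008,-0.2,0],0.2,0.05],
    [[0.008,-0.25,0],0.227,0.05],
    [[0.008,-0.3,0],0.227,0.05],
    [[0.008,-0.34,0],0.227,0.05],
    [[0.008,-0.34,0],0.227,0.05]
  ]
}}

```text
t: 24.5
eef_pos: [466.6, 21.4, 198.5]
tool_rot: [[0.976, -0.216, 0.042], [-0.215, -0.976, -0.023], [0.046, 0.013, -0.999]]
contact_force: [-0.5, -0.7, -1.2]
grip_width: 0.576
```

```bash
python3 go.py 466 299 90 -13
```

```text
tcp 24.5 [466.6  21.4 198.5] yaw -12.4 z [ 0.042 -0.023 -0.999] F [-0.5 -0.7 -1.2] w 50.1
shift [ -65.2 -272.3  102.1] turn 0.01
```

>>> {"api": "move_arm", "payload": {
  "moves": [
    [[-0.01,-0.045,0],0.01,0.05],
    [[-0.021,-0.09,0],0.01,0.05],
    [[-0.032,-0.135,0.01],0.01,0.05],
    [[-0.043,-0.18,0.03],0.01,0.05],
    [[-0.054,-0.225,0.06],0.01,0.05],
    [[-0.065,-0.265,0.09],0.01,0.05],
    [[-0.065,-0.272,0.102],0.01,0.05],
    [[-0.065,-0.272,0.102],0.01,0.05]
  ]
}}

```text
t: 25.3
eef_pos: [462.8, 302.3, 86.5]
tool_rot: [[0.975, -0.217, 0.038], [-0.217, -0.976, -0.025], [0.042, 0.016, -0.999]]
contact_force: [-0.2, -0.3, 1.5]
grip_width: 0.578
```

```bash
python3 go.py 466 299 32 -13
python3 - <<'E'
from h import *
im=robot.get_image("wrist"); save(im,"w1",1.0)
for r in robot.landmark_of(im,"bent_bar")[:2]:
        u,v=r["position"][0]*640,r["position"][1]*400; print(r["confidence"],world(im,u,v,z=33).round(1))
E
```

```text
tcp 25.3 [462.8 302.3  86.5] yaw -12.5 z [ 0.038 -0.025 -0.999] F [-0.2 -0.3  1.5] w 50.3
shift [ 1.5  1.7 54.6] turn 0.008
0.85 [467.1 305.1  33. ]
```

View pics/w1.png

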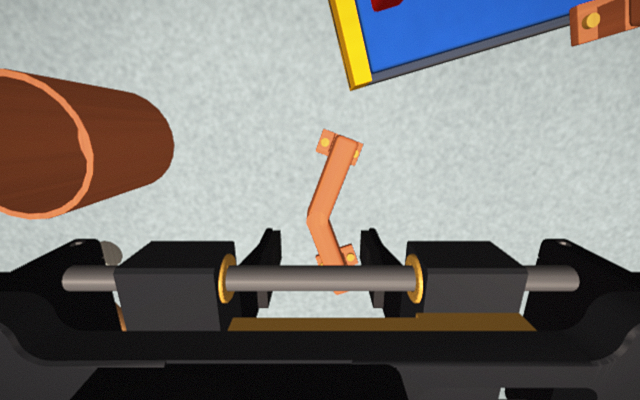

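The wrist view shows the kink at (318,215), lying between the two fingers (275 to 370), clear of the mug at the left. I'll lower and grip.

>>> {"api": "move_arm", "payload": {
  "moves": [
    [[0.002,0.0,0.025],0,0.05],
    [[0.002,0.0,0.05],0,0.05],
    [[0.002,0.0,0.055],0,0.05],
    [[0.002,0,0.055],0,0.05],
    [[0.002,0,0.055],0,0.0],
    [[0.002,0,0.055],0,0.0],
    [[0.002,0,0.055],0,0.0],
    [[0.002,0,0.055],0,0.0]
  ]
}}

```text
t: 26.2
eef_pos: [469.9, 297.1, 34.9]
tool_rot: [[0.974, -0.223, 0.041], [-0.223, -0.975, -0.024], [0.046, 0.014, -0.999]]
contact_force: [1.2, 2.7, 0.2]
grip_width: 0.293
```

>>> {"api": "move_arm", "payload": {
  "moves": [
    [[0,0,0],0,0.0],
    [[0,0,-0.015],0,0.0],
    [[0,0,-0.045],0,0.0],
    [[0,0,-0.09],0,0.0],
    [[0,0,-0.12],0,0.0],
    [[0,0,-0.12],0,0.0],
    [[0,0,-0.12],0,0.0]
  ]
}}

```text
t: 26.9
eef_pos: [464.4, 299.5, 154.4]
tool_rot: [[0.974, -0.224, 0.041], [-0.223, -0.975, -0.024], [0.045, 0.015, -0.999]]
contact_force: [-0.2, -0.9, -2.6]
grip_width: 0.206
```

```bash
python3 go.py 460 -60 160 -5
```

```text
tcp 26.9 [464.4 299.5 154.4] yaw -12.9 z [ 0.041 -0.024 -0.999] F [-0.2 -0.9 -2.6] w 17.9
shift [ 76.  351.4   3. ] turn -0.137
```

>>> {"api": "move_arm", "payload": {
  "moves": [
    [[0.01,0.045,-0.005],0,0.0],
    [[0.02,0.09,-0.005],-0.02,0.0],
    [[0.03,0.135,-0.005],-0.05,0.0],
    [[0.04,0.18,-0.005],-0.1,0.0],
    [[0.05,0.225,-0.005],-0.137,0.0],
    [[0.06,0.27,-0.005],-0.137,0.0],
    [[0.068,0.315,-0.005],-0.137,0.0],
    [[0.076,0.351,-0.005],-0.137,0.0]
  ]
}}

```text
t: 27.7
eef_pos: [457.1, -62.3, 165.8]
tool_rot: [[0.995, -0.091, 0.035], [-0.09, -0.996, -0.025], [0.038, 0.022, -0.999]]
contact_force: [1.3, 0.8, -2.0]
grip_width: 0.201
```

```bash
python3 go.py 462 -402 150 0
```

```text
tcp 27.7 [457.1 -62.3 165.8] yaw -5.1 z [ 0.035 -0.025 -0.999] F [ 1.3  0.8 -2. ] w 17.5
shift [ 34.8 337.4  24.5] turn -0.09
```

>>> {"api": "move_arm", "payload": {
  "moves": [
    [[0.005,0.045,0],0,0.0],
    [[0.01,0.09,0],-0.02,0.0],
    [[0.015,0.14,0.005],-0.05,0.0],
    [[0.02,0.19,0.01],-0.09,0.0],
    [[0.025,0.24,0.015],-0.09,0.0],
    [[0.03,0.29,0.02],-0.09,0.0],
    [[0.035,0.337,0.024],-0.09,0.0],
    [[0.035,0.337,0.024],-0.09,0.0]
  ]
}}

```text
t: 28.5
eef_pos: [457.8, -409.6, 147.4]
tool_rot: [[0.999, -0.012, 0.03], [-0.011, -1.0, -0.029], [0.03, 0.028, -0.999]]
contact_force: [-0.5, -0.6, -2.7]
grip_width: 0.202
```

```bash
python3 look.py 3;python3 go.py 464 -400 40 0
```

```text
tcp 28.6 [ 459.9 -401.9  147.3] [-0.3  0.9 -3.8] 0.205 [ 0.58  0.43  0.1   1.81 -0.05  0.87 -0.88]
top
[344. 162.] 311 [621.7 -48.2] [131.  35.] 2.8 114.4
[314. 164.] 297 [618.1  37.2] [132.  35.] 2.1 115.1
[284. 166.] 307 [611.5 123.9] [131.  33.] 3.9 114.5
[440. 220.] 204 [ 464.2 -328.4] [88. 16.] 0.3 48.4
red
[247. 164.] 38 [607.  225.7] [17. 17.] 4.2 120.4
rail
[329. 163.] 200 [621.4  -5.1] [25. 69.] 92.7 89.6
[354. 162.] 109 [625.1 -77.2] [24. 38.] 93.9 90.0
[299. 164.] 205 [615.7  80.9] [25. 69.] 93.4 89.8
[273. 166.] 114 [610.7 154.2] [25. 38.] 90.6 89.8
scene
[362. 218.] 331 [611.1 129. ] [133.  52.] 2.3 104.9
[340. 226.] 332 [623.2  43.9] [ 94. 124.] 161.9 106.0
[317. 235.] 337 [622.  -42.8] [132.  50.] 3.9 106.1
[177. 224.] 43 [ 412.4 -433. ] [31. 18.] 60.4 121.6
[217. 245.] 131 [ 464.7 -330.8] [95. 17.] 0.4 48.1
[189. 242.] 67 [ 512.9 -418.6] [36. 18.] 89.8 119.8
red
[385. 210.] 88 [609.6 223.5] [22. 22.] 179.3 93.5
rail
[353. 223.] 92 [614.4  90. ] [32. 52.] 95.4 88.7
[331. 231.] 100 [618.8   3.6] [28. 56.] 93.1 88.7
[309. 239.] 90 [623.2 -77. ] [33. 42.] 94.7 88.9
tcp 28.6 [ 459.9 -401.9  147.3] yaw -0.2 z [ 0.03  -0.022 -0.999] F [-0.3  0.9 -3.8] w 17.9
shift [  0.9  -4.3 107.3] turn -0.003
```

>>> {"api": "move_arm", "payload": {
  "moves": [
    [[0.001,-0.012,0.02],0,0.0],
    [[0.001,-0.012,0.05],0,0.0],
    [[0.001,-0.012,0.08],0,0.0],
    [[0.001,-0.012,0.1],0,0.0],
    [[0.001,-0.012,0.106],0,0.0],
    [[0.001,-0.012,0.106],0,0.0]
  ]
}}

```text
t: 29.2
eef_pos: [463.5, -389.5, 40.0]
tool_rot: [[1.0, -0.002, 0.027], [-0.001, -1.0, -0.019], [0.027, 0.019, -0.999]]
contact_force: [-0.7, -0.6, -1.4]
grip_width: 0.202
```

```bash
python3 go.py 464 -394 38 0
```

```text
tcp 29.2 [ 463.5 -389.5   40. ] yaw -0.1 z [ 0.027 -0.019 -0.999] F [-0.7 -0.6 -1.4] w 17.6
shift [0.5 4.4 2.1] turn -0.001
```

>>> {"api": "move_arm", "payload": {
  "moves": [
    [[0,0,0],0,0.025],
    [[0,0,0],0,0.03],
    [[0,0,0],0,0.035],
    [[0,0,-0.04],0,0.035],
    [[0,0,-0.08],0,0.035],
    [[0,0,-0.13],0,0.04],
    [[0,0,-0.17],0,0.04],
    [[0,0,-0.17],0,0.04]
  ]
}}

```text
t: 30.0
eef_pos: [461.9, -389.0, 217.5]
tool_rot: [[0.999, -0.002, 0.039], [-0.001, -1.0, -0.027], [0.039, 0.027, -0.999]]
contact_force: [1.1, -0.1, -0.8]
grip_width: 0.453
```

```bash
python3 look.py; python3 go.py 560 -100 220 3.2
```

```text
tcp 30.1 [ 459.3 -386.7  211.5] [ 0.1  0.3 -0.5] 0.458 [ 0.55  0.35  0.1   1.77 -0.04  0.99 -0.9 ]
top
[344. 162.] 311 [621.5 -48. ] [130.  34.] 3.0 114.1
[314. 164.] 298 [618.8  37.2] [130.  35.] 2.1 114.2
[284. 166.] 309 [610.9 123.8] [130.  33.] 3.7 114.8
[440. 220.] 203 [ 464.  -328.6] [17. 88.] 179.7 48.6
[462. 224.] 48 [ 453.6 -392.7] [20. 15.] 24.8 47.0
red
[247. 165.] 38 [606.7 225.8] [16. 18.] 92.5 119.5
rail
[329. 163.] 202 [619.9  -5.3] [25. 69.] 93.2 90.3
[354. 162.] 110 [625.1 -77.2] [25. 36.] 91.4 89.7
[299. 164.] 208 [615.7  81.3] [26. 69.] 91.4 90.0
[274. 166.] 116 [611.4 154.1] [38. 24.] 89.6 89.5
scene
[362. 218.] 327 [610.  130.5] [132.  53.] 4.3 104.8
[340. 226.] 334 [623.3  41.2] [ 93. 123.] 159.6 105.4
[317. 235.] 337 [622.3 -43.5] [131.  49.] 2.8 106.9
[217. 245.] 131 [ 465.2 -330.8] [94. 17.] 0.4 47.8
[203. 255.] 184 [ 504.4 -382.1] [123.  31.] 7.9 48.5
red
[385. 210.] 101 [608.4 222.9] [20. 22.] 92.1 92.6
rail
[353. 223.] 90 [614.2  90.4] [29. 53.] 95.8 88.7
[331. 231.] 101 [620.5   3.6] [29. 57.] 93.8 89.3
[310. 239.] 92 [624.1 -75.8] [30. 44.] 100.3 88.2
tcp 30.1 [ 459.3 -386.7  211.5] yaw -0.1 z [ 0.03  -0.02  -0.999] F [ 0.1  0.3 -0.5] w 39.9
shift [ 100.6 -286.6  -11.3] turn -0.057
```

>>> {"api": "move_arm", "payload": {
  "moves": [
    [[0.012,-0.048,0],-0.057,0.05],
    [[0.024,-0.096,0],-0.057,0.05],
    [[0.036,-0.144,0],-0.057,0.05],
    [[0.048,-0.192,0],-0.057,0.05],
    [[0.06,-0.24,0],-0.057,0.05],
    [[0.072,-0.288,0],-0.057,0.05],
    [[0.084,-0.32,0],-0.057,0.05],
    [[0.084,-0.32,0],-0.057,0.05]
  ]
}}

```text
t: 30.9
eef_pos: [544.3, -60.0, 205.8]
tool_rot: [[0.997, 0.066, 0.028], [0.066, -0.998, -0.017], [0.027, 0.019, -0.999]]
contact_force: [-0.3, 0.6, 0.4]
grip_width: 0.576
```

```bash
python3 look.py 4; python3 go.py 608 226 200 3.2
```

```text
tcp 31.0 [543.  -66.2 205.9] [-0.1 -0.7  0.2] 0.574 [ 0.08  0.27 -0.06  1.89  0.04  0.96 -1.51]
top
[313. 158.] 191 [619.3  39.2] [131.  32.] 1.2 114.3
[284. 165.] 304 [611.6 123.6] [130.  33.] 3.9 115.0
[458. 207.] 292 [ 504.6 -381.6] [124.  34.] 2.4 48.6
[440. 220.] 203 [ 464.2 -328.4] [16. 88.] 179.5 48.6
red
[247. 165.] 37 [606.7 225.8] [17. 18.] 93.7 119.1
rail
[299. 165.] 207 [615.7  81. ] [25. 69.] 93.0 90.0
[274. 166.] 119 [611.8 154.1] [24. 38.] 91.5 89.7
scene
[362. 218.] 330 [612.  131.9] [132.  56.] 4.3 105.9
[340. 226.] 333 [623.4  43. ] [ 93. 122.] 161.2 106.0
[317. 235.] 337 [621.8 -44.1] [132.  51.] 3.4 106.1
[217. 245.] 135 [ 466.4 -331.2] [17. 93.] 179.9 48.2
[203. 255.] 183 [ 505.8 -382.3] [124.  30.] 7.6 48.4
red
[385. 210.] 93 [607.9 223.4] [20. 23.] 93.8 96.2
rail
[353. 223.] 90 [614.4  89.8] [29. 53.] 91.7 88.8
[331. 231.] 98 [620.    3.4] [27. 57.] 93.1 88.6
[309. 239.] 88 [622.6 -76.6] [31. 44.] 97.4 88.8
tcp 31.0 [543.  -66.2 205.9] yaw 3.3 z [ 0.027 -0.02  -0.999] F [-0.1 -0.7  0.2] w 49.9
shift [  81.6 -288.1    1.7] turn 0.002
```

View pics/top4.png

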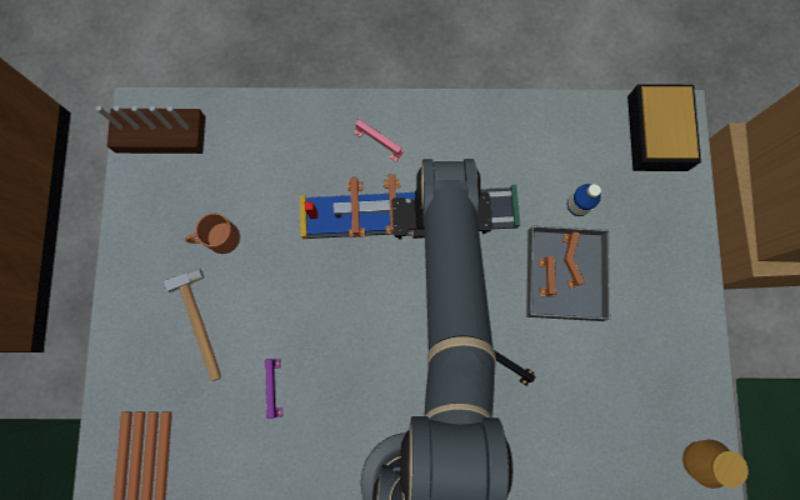

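Both scrap handles are in the tray. The short one is at (548,275) and the bent one at (572,260), about 40 mm toward the far wall from where I set it but still lying flat inside. Now the post, at (311,208).

>>> {"api": "move_arm", "payload": {
  "moves": [
    [[0.012,-0.045,0],0,0.05],
    [[0.025,-0.09,0],0,0.05],
    [[0.038,-0.135,0],0,0.05],
    [[0.05,-0.18,0],0,0.05],
    [[0.063,-0.225,0],0,0.05],
    [[0.077,-0.27,0.002],0,0.05],
    [[0.082,-0.288,0.002],0,0.05],
    [[0.082,-0.288,0.002],0,0.05]
  ]
}}

```text
t: 31.8
eef_pos: [608.0, 227.8, 198.2]
tool_rot: [[0.998, 0.06, 0.025], [0.061, -0.998, -0.02], [0.023, 0.022, -0.999]]
contact_force: [-0.4, -0.3, -0.2]
grip_width: 0.576
```

```bash
python3 go.py 608 226 96 3.2
```

```text
tcp 31.8 [608.  227.8 198.2] yaw 3.5 z [ 0.025 -0.02  -0.999] F [-0.4 -0.3 -0.2] w 50.1
shift [ -2.5  -0.5 102.2] turn 0.005
```

>>> {"api": "move_arm", "payload": {
  "moves": [
    [[-0.002,0,0.03],0.005,0.05],
    [[-0.002,0,0.06],0.005,0.05],
    [[-0.002,0,0.09],0.005,0.05],
    [[-0.002,0,0.102],0.005,0.05],
    [[-0.002,0,0.102],0.005,0.05],
    [[-0.002,0,0.102],0.005,0.0],
    [[-0.002,0,0.102],0.005,0.0],
    [[-0.002,0,0.102],0.005,0.0]
  ],
  "force": 20
}}

```text
t: 32.6
eef_pos: [609.4, 225.8, 97.9]
tool_rot: [[0.998, 0.055, 0.027], [0.055, -0.998, -0.019], [0.026, 0.021, -0.999]]
contact_force: [-0.1, -0.2, 0.2]
grip_width: 0.387
```

>>> {"api": "move_arm", "payload": {
  "moves": [
    [[0,0,0],0,0.0],
    [[0,0,0],0,0.0],
    [[0,0.003,0],0,0.0],
    [[0,0.009,0],0,0.0],
    [[0,0.017,0],0,0.0],
    [[0,0.027,0],0,0.0],
    [[0,0.035,0],0,0.0],
    [[0,0.04,0],0,0.0]
  ]
}}

```text
t: 33.4
eef_pos: [612.4, 184.3, 99.0]
tool_rot: [[0.998, 0.053, 0.028], [0.054, -0.998, -0.02], [0.027, 0.021, -0.999]]
contact_force: [1.9, 2.9, 0.6]
grip_width: 0.227
```

```bash
python3 look.py; python3 go.py 615.3 86 97 3.2
```

```text
tcp 33.5 [612.5 183.1  99. ] [ 2.  -2.6  3.7] 0.234 [-0.28  0.54 -0.13  1.76  0.13  0.84 -1.99]
top
[329. 163.] 308 [621.3  -4.4] [130.  35.] 3.3 114.6
[359. 162.] 326 [624.  -91.8] [131.  35.] 2.7 114.2
[299. 165.] 303 [613.5  81.5] [131.  34.] 3.6 114.3
[458. 207.] 291 [ 504.9 -382.3] [124.  37.] 2.4 48.6
[440. 220.] 203 [ 463.5 -328.6] [16. 87.] 179.9 48.8
red
rail
[369. 161.] 106 [ 627.5 -119.7] [25. 36.] 93.2 90.0
[314. 164.] 201 [618.1  38.1] [27. 69.] 92.7 89.9
[344. 162.] 204 [622.9 -48. ] [25. 69.] 91.2 89.7
scene
[351. 222.] 336 [614.2  85.2] [133.  52.] 2.1 105.4
[329. 231.] 333 [622.5   1.3] [134.  55.] 1.2 105.9
[305. 239.] 339 [623.5 -88.5] [134.  46.] 4.0 107.0
[217. 245.] 134 [ 466.7 -331.2] [17. 89.] 179.7 47.9
[203. 255.] 186 [ 504.2 -381.8] [123.  32.] 7.8 48.4
red
[376. 215.] 62 [613.  182.3] [16. 26.] 97.2 84.7
rail
[343. 227.] 95 [616.5  47.7] [29. 52.] 94.9 88.6
[319. 235.] 108 [622.1 -40.7] [28. 61.] 96.4 89.0
[297. 244.] 88 [ 625.1 -121. ] [28. 44.] 94.8 88.9
tcp 33.5 [612.5 183.1  99. ] yaw 3.1 z [ 0.028 -0.022 -0.999] F [ 2.  -2.6  3.7] w 20.4
shift [-2.4 97.1  4.2] turn -0.002
```

>>> {"api": "move_arm", "payload": {
  "moves": [
    [[0,0.003,0],0,0.0],
    [[0,0.01,0],0,0.0],
    [[0,0.021,0],0,0.0],
    [[0,0.034,0],0,0.0],
    [[0,0.047,0],0,0.0],
    [[0,0.059,0],0,0.0],
    [[0,0.067,0],0,0.0],
    [[0,0.07,0],0,0.0]
  ]
}}

```text
t: 34.3
eef_pos: [616.5, 111.8, 99.0]
tool_rot: [[0.998, 0.052, 0.028], [0.052, -0.998, -0.022], [0.027, 0.024, -0.999]]
contact_force: [6.1, 3.2, -8.8]
grip_width: 0.229
```

>>> {"api": "move_arm", "payload": {
  "moves": [
    [[0,0.003,0],0,0.0],
    [[0,0.009,0],0,0.0],
    [[0,0.016,0],0,0.0],
    [[0,0.022,0],0,0.0],
    [[0,0.026,0],0,0.0],
    [[0,0.029,0],0,0.0],
    [[0,0.031,0],0,0.0],
    [[0,0.031,0],0,0.0]
  ]
}}

```text
t: 35.1
eef_pos: [618.0, 86.9, 99.0]
tool_rot: [[0.998, 0.056, 0.029], [0.056, -0.998, -0.015], [0.028, 0.016, -0.999]]
contact_force: [3.9, 12.3, -6.3]
grip_width: 0.234
```

```bash
python3 look.py; python3 go.py 615.3 86 97 3.2
```

```text
tcp 35.2 [618.   86.9  99. ] [ 4.9 11.3 -5.8] 0.233 [-0.12  0.52 -0.13  1.8   0.12  0.81 -1.83]
top
[363. 161.] 326 [ 626.6 -102.5] [130.  35.] 3.4 114.2
[393. 160.] 347 [ 629.7 -187.9] [131.  34.] 3.2 113.8
[334. 165.] 255 [619.2 -18.5] [130.  28.] 4.0 115.1
[458. 207.] 296 [ 505.2 -381.7] [125.  35.] 1.2 48.3
[440. 220.] 205 [ 463.7 -328.6] [17. 89.] 179.8 48.5
red
rail
[403. 159.] 98 [ 633.2 -218.6] [25. 36.] 94.5 89.5
[379. 160.] 200 [ 627.3 -147.6] [30. 69.] 90.0 89.9
[349. 162.] 199 [623.9 -60.3] [25. 67.] 93.6 89.8
scene
[326. 231.] 343 [618.4  -3.3] [132.  65.] 2.8 106.9
[303. 241.] 340 [626.1 -97.5] [134.  50.] 2.6 107.1
[277. 250.] 337 [ 630.4 -188.1] [132.  41.] 3.6 109.4
[217. 245.] 133 [ 464.2 -331. ] [91. 17.] 0.8 47.7
[202. 255.] 184 [ 503.4 -382.5] [123.  31.] 7.3 48.8
red
[353. 223.] 69 [618.7  85.1] [18. 23.] 96.1 89.3
rail
[317. 236.] 108 [622.4 -50.7] [27. 59.] 93.7 89.2
[292. 245.] 125 [ 627.5 -139.7] [32. 60.] 96.4 88.9
[269. 254.] 100 [ 631.9 -216.3] [28. 42.] 95.4 89.0
tcp 35.2 [618.   86.9  99. ] yaw 3.2 z [ 0.029 -0.015 -0.999] F [ 4.9 11.3 -5.8] w 20.3
shift [-2.8  0.7  1.9] turn 0.0
```

Travel is 139–140 mm and the post pushes back with 12 N, so the slide is at the green stop. Letting go.

>>> {"api": "move_arm", "payload": {
  "moves": [
    [[0,0,0],0,0.03],
    [[0,0,0],0,0.04],
    [[0,0,0],0,0.045],
    [[0,0,0],0,0.045],
    [[0,0,-0.03],0,0.045],
    [[0,0,-0.07],0,0.045],
    [[0,0,-0.12],0,0.045],
    [[0,0,-0.12],0,0.045]
  ]
}}

```text
t: 36.0
eef_pos: [618.5, 88.9, 226.8]
tool_rot: [[0.998, 0.055, 0.043], [0.055, -0.998, -0.013], [0.042, 0.015, -0.999]]
contact_force: [1.1, 0.1, 0.2]
grip_width: 0.515
```

```bash
python3 go.py 540 330 230 3.2
```

```text
tcp 36.0 [618.5  88.9 226.8] yaw 3.2 z [ 0.043 -0.013 -0.999] F [1.1 0.1 0.2] w 44.8
shift [ -64.9 -244.9   -9.6] turn -0.001
```

>>> {"api": "move_arm", "payload": {
  "moves": [
    [[-0.012,-0.045,-0.01],0,0.045],
    [[-0.024,-0.09,-0.01],0,0.045],
    [[-0.036,-0.135,-0.01],0,0.045],
    [[-0.048,-0.18,-0.01],0,0.045],
    [[-0.06,-0.22,-0.01],0,0.045],
    [[-0.06,-0.22,-0.01],0,0.045],
    [[-0.06,-0.22,-0.01],0,0.045]
  ]
}}

```text
t: 36.7
eef_pos: [545.6, 305.8, 230.4]
tool_rot: [[0.997, 0.057, 0.042], [0.057, -0.998, -0.014], [0.042, 0.016, -0.999]]
contact_force: [0.2, 0.1, -0.2]
grip_width: 0.517
```

```bash
python3 look.py 5
python3 - <<'E'
from h import *
im=robot.get_image("top")
for nm,lo,hi in(("yellow",(20,120,80),(35,255,255)),("green",(60,80,30),(95,255,255)),("blue",(105,150,40),(125,255,255))):
    print(nm,[(*x[2],*x[3]) for x in blobs(im,5,70,lo,hi,20) if 560<x[2][0]<700 and -330<x[2][1]<400])
E
```

```text
tcp 36.8 [547.  303.3 230.6] [ 0.  -0.7  0.4] 0.516 [-0.43  0.38 -0.21  1.67  0.13  1.07 -2.21]
top
[363. 161.] 320 [ 626.3 -102.1] [132.  35.] 3.3 114.2
[393. 160.] 346 [ 629.7 -187.5] [130.  36.] 3.5 112.9
[333. 163.] 315 [619.5 -16.1] [131.  35.] 3.2 114.4
[458. 206.] 292 [ 504.9 -382. ] [124.  34.] 0.8 48.1
[440. 220.] 201 [ 463.7 -328.1] [17. 88.] 179.1 48.0
red
[296. 162.] 38 [615.   87.2] [14. 17.] 179.6 119.6
rail
[404. 159.] 98 [ 634.2 -218.5] [26. 33.] 90.2 89.4
[379. 160.] 197 [ 629.7 -148.2] [69. 32.] 86.0 89.9
[323. 163.] 124 [620.2  12.4] [27. 41.] 92.1 90.3
[348. 162.] 198 [623.9 -60.7] [24. 68.] 93.4 90.0
scene
[326. 231.] 345 [618.8  -4.1] [133.  63.] 2.9 106.3
[303. 241.] 339 [624.6 -98.3] [136.  47.] 4.0 106.9
[277. 250.] 335 [ 629.3 -187.4] [133.  40.] 2.6 109.2
[217. 245.] 131 [ 467.1 -331.2] [88. 16.] 0.1 48.2
[202. 255.] 184 [ 504.5 -382.4] [121.  32.] 7.9 48.2
red
[352. 222.] 97 [618.2  84.2] [24. 20.] 77.3 97.2
rail
[316. 236.] 105 [623.8 -51.7] [30. 57.] 96.8 89.5
[292. 245.] 124 [ 627.8 -138.7] [29. 61.] 90.7 89.1
[269. 254.] 97 [ 632.2 -216. ] [28. 42.] 95.1 89.0
yellow [(np.float64(606.6), np.float64(251.2), np.float64(101.0), np.float64(11.0))]
green [(np.float64(634.9), np.float64(-252.8), np.float64(99.0), np.float64(12.0))]
blue [(np.float64(666.3), np.float64(-152.8), np.float64(15.0), np.float64(67.0)), (np.float64(671.7), np.float64(-227.2), np.float64(16.0), np.float64(35.0)), (np.float64(661.1), np.float64(-61.3), np.float64(69.0), np.float64(15.0)), (np.float64(617.5), np.float64(48.5), np.float64(90.0), np.float64(114.0)), (np.float64(611.3), np.float64(-229.9), np.float64(44.0), np.float64(35.0)), (np.float64(602.1), np.float64(-65.2), np.float64(45.0), np.float64(70.0)), (np.float64(606.2), np.float64(-155.7), np.float64(45.0), np.float64(68.0))]
```

View pics/scene5.png

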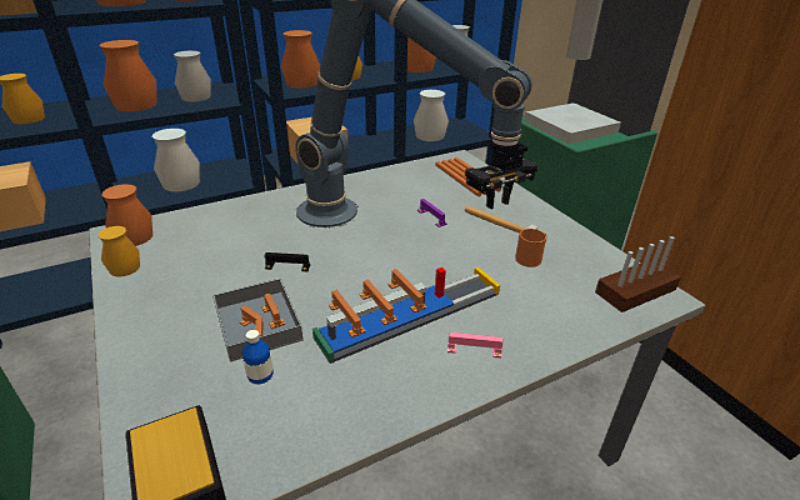

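View pics/top5.png

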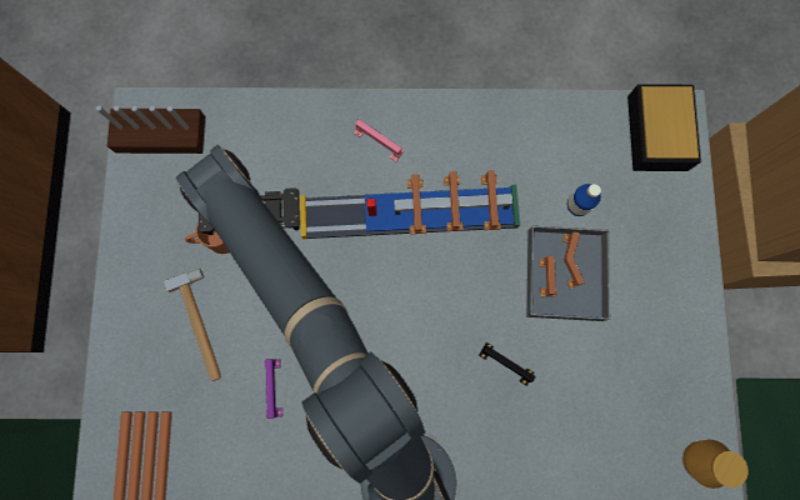

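```bash
python3 -c "
from rig import robot
print(robot.hand_in())"
```

```text
the job is handed in; nothing more can be done
None
```

The job is done and handed in at about 37 s on the robot's clock. The hand-in reports no verdict.

**What I did**
- **Slide to the loading end:** I drew it by the red post to the yellow stop. It started about 30 mm off the green stop, so it travelled only about 110 mm.
- **Sound handles:** five copper handles were present, so I took the three full-length ones as sound and hung them across the rail, about 85 mm apart.
- **Scrap:** the short and the bent handle went into the grey tray.
- **Slide back:** I pushed the loaded slide to the green stop, let go and moved the arm clear.

**Last checks, before handing in**
- **Slide position:** the post moved back about 139 mm and the plate's end sits at the green stop, so the joint should read within a few mm of 0.
- **Hung handles:** all three are level, square to the rail within about 1°, and within about 3 mm of its centre line.
- **Scrap handles:** both lie flat in the tray. The bent one is about 40 mm further toward the far wall than where I set it, probably the announced knock, but still well within the limits.
- **Hammer, mug, bottle and look-alikes:** they appear undisturbed in the pictures; I did not measure them again. The arm partly hid the mug in the last top view, but it stands normally in the scene view.

**Unexpected readings:** the wrist force reached about 40 N for a moment when the slide met the yellow stop earlier than I expected. The tool also carried a small tilt of up to about 0.05 rad afterwards, with no visible effect on the placing.

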